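Load and start the skewer grill

TASK

Get the tabletop grill ready and start it: first slide the drip tray fully home under the grill, then lay every vegetable skewer in it, passing each one in beneath the hood so that its tip pokes clearly out through an eyelet of its own in the rear plate and its handle rests on the front ledge. With all of them in, push the switch lever fully over to on; leave the other things on the worktop where they are.

Things in the scene. Friction and masses are not known exactly. Their poses are not given: they have to be found in the camera images.
- grill: Small tabletop skewer grill with a red hood, fixed, 310 mm wide; position and yaw vary. Origin on the worktop under it; +x is the direction in which tray and skewers slide in, z up. A skewer is home when its tip sticks 10 mm or more (best 20) past the middle of the rear plate and its handle lies on the front ledge: its axis is then 78 mm up and its origin at about x = -125 mm.
- ledge (a point): Middle of the top of the front ledge, a full-width bar: grill x -120 to -90 mm, top 65, underside 51 mm up. On it, fences 28 mm wide, 77 mm up (x -118 to -90) leave a 34 mm lane before each eyelet. Under it the drip tray slot, y = 0, runs between guides 40 mm tall (x -105 to 25 mm), inner faces 123 mm apart, to the rear plate (near face x = 22, 6 mm thick, 106 mm tall).
- hood (a point): Middle of the underside of the red hood, a roof over the skewers: grill x from -75 to 0 mm, full width, underside at 106 mm (heating bars hang 6 mm lower but are only seen), top at 136 mm, held by posts and low side panels at grill y = +-151 mm.
- eye0 (a point): Centre of eyelet 0 in the rear plate: square hole 18 x 18 mm in 6 mm plate, 79 mm above the worktop, axes as the grill's (x through the hole, away from the ledge). Grill y = -93 mm.
- eye1 (a point): Centre of eyelet 1 in the rear plate: square hole 18 x 18 mm in 6 mm plate, 79 mm above the worktop, axes as the grill's (x through the hole, away from the ledge). Grill y = -31 mm.
- eye2 (a point): Centre of eyelet 2 in the rear plate: square hole 18 x 18 mm in 6 mm plate, 79 mm above the worktop, axes as the grill's (x through the hole, away from the ledge). Grill y = 31 mm.
- eye3 (a point): Centre of eyelet 3 in the rear plate: square hole 18 x 18 mm in 6 mm plate, 79 mm above the worktop, axes as the grill's (x through the hole, away from the ledge). Grill y = 93 mm.
- tray: Drip tray, 0.25 kg: open dark steel pan 120 (x) x 110 (y) x 26 mm, walls 4 mm, with a blue bar handle on its -x side: x from -130 to -60 mm, 16 mm wide, 8 to 44 mm up. Origin under the pan's middle. Starts flat on the worktop before the grill, +x roughly to it. Fully home, the pan touches the rear plate, its origin at grill x = -38 mm, the handle sticking out before the ledge.
- skewer0: Skewer, 220 mm, 0.12 kg: black handle 26 x 26 mm, 80 mm long (50 mm behind to 30 mm ahead of the origin), then a steel rod 7 mm thick with three vegetable chunks (23 mm thick, 42 to 124 mm ahead), then bare rod to the tip 170 mm ahead (+x). Origin on the rod's axis; centre of mass about 10 mm ahead. Starts flat on the board, tip away from the robot, on any side of the handle. May be absent.
- skewer1: Skewer, 220 mm, 0.12 kg: black handle 26 x 26 mm, 80 mm long (50 mm behind to 30 mm ahead of the origin), then a steel rod 7 mm thick with three vegetable chunks (23 mm thick, 42 to 124 mm ahead), then bare rod to the tip 170 mm ahead (+x). Origin on the rod's axis; centre of mass about 10 mm ahead. Starts flat on the board, tip away from the robot, on any side of the handle. May be absent.
- skewer2: Skewer, 220 mm, 0.12 kg: black handle 26 x 26 mm, 80 mm long (50 mm behind to 30 mm ahead of the origin), then a steel rod 7 mm thick with three vegetable chunks (23 mm thick, 42 to 124 mm ahead), then bare rod to the tip 170 mm ahead (+x). Origin on the rod's axis; centre of mass about 10 mm ahead. Starts flat on the board, tip away from the robot, on any side of the handle. May be absent.
- skewer3: Skewer, 220 mm, 0.12 kg: black handle 26 x 26 mm, 80 mm long (50 mm behind to 30 mm ahead of the origin), then a steel rod 7 mm thick with three vegetable chunks (23 mm thick, 42 to 124 mm ahead), then bare rod to the tip 170 mm ahead (+x). Origin on the rod's axis; centre of mass about 10 mm ahead. Starts flat on the board, tip away from the robot, on any side of the handle. May be absent.
- skewer0_tip (a point): Very tip of skewer0.
- skewer1_tip (a point): Very tip of skewer1.
- skewer2_tip (a point): Very tip of skewer2.
- skewer3_tip (a point): Very tip of skewer3.
- board: Wooden board under the skewers, 370 x 360 mm, 12 mm thick, fixed; origin at the centre of its underside.
- switch (a joint): Grill's switch, a toggle lever beside the grill (grill y = +186 mm, the side next to the robot): 0 rad off (leaning to the grill's -x), 1.0 rad fully on (leaning to the grill's +x). Stays where it is left; under 2 N at the tip moves it.
- switch_tip (a point): Centre of the green ball (26 mm) on the end of the switch lever, 80 mm from its pivot; the pivot is 22 mm above the worktop at grill x = -20 mm, and the ball is 92 mm up at either end of its swing.
- mushroom: loose brown mushroom, cap 54 mm wide, 46 mm tall, on the far part of the board, not to be moved; origin at the centre of its underside
- tomato: red tomato half, 62 mm wide, 33 mm tall, on the far part of the board, not to be moved; origin at the centre of its underside
- spatula: kitchen spatula lying on the worktop beyond the grill and tray, not to be moved; origin at the centre of its underside
- spice: amber spice jar with red cap, 52 mm wide, 90 mm tall, behind the grill, not to be moved; origin at the centre of its underside
- bowl: blue bowl, 120 mm wide, 60 mm tall, behind the grill, not to be moved; origin at the centre of its underside
Mind the look-alikes: they are no part of the job. Several things have the shape of the tray; the one meant has the colours described above.

How it is judged:
On the way, in this order (a step that is already met when the one before it is completed fails the run):
1. the drip tray is fully home under the grill (x of tray in the frame of grill between -0.048 and -0.03 m and y of tray in the frame of grill between -0.012 and 0.012 m and height (world z) of tray below 0.006 m), for 0.2 s.
2. every skewer lies in the grill, tip through an eyelet and handle on the ledge (((x of skewer0_tip in the frame of eye0 between 0.01 and 0.045 m and y of skewer0_tip in the frame of eye0 between -0.01 and 0.01 m and z of skewer0_tip in the frame of eye0 between -0.01 and 0.01 m) or (x of skewer0_tip in the frame of eye1 between 0.01 and 0.045 m and y of skewer0_tip in the frame of eye1 between -0.01 and 0.01 m and z of skewer0_tip in the frame of eye1 between -0.01 and 0.01 m) or (x of skewer0_tip in the frame of eye2 between 0.01 and 0.045 m and y of skewer0_tip in the frame of eye2 between -0.01 and 0.01 m and z of skewer0_tip in the frame of eye2 between -0.01 and 0.01 m) or (x of skewer0_tip in the frame of eye3 between 0.01 and 0.045 m and y of skewer0_tip in the frame of eye3 between -0.01 and 0.01 m and z of skewer0_tip in the frame of eye3 between -0.01 and 0.01 m)) and z of skewer0 in the frame of grill between 0.071 and 0.085 m and ((x of skewer1_tip in the frame of eye0 between 0.01 and 0.045 m and y of skewer1_tip in the frame of eye0 between -0.01 and 0.01 m and z of skewer1_tip in the frame of eye0 between -0.01 and 0.01 m) or (x of skewer1_tip in the frame of eye1 between 0.01 and 0.045 m and y of skewer1_tip in the frame of eye1 between -0.01 and 0.01 m and z of skewer1_tip in the frame of eye1 between -0.01 and 0.01 m) or (x of skewer1_tip in the frame of eye2 between 0.01 and 0.045 m and y of skewer1_tip in the frame of eye2 between -0.01 and 0.01 m and z of skewer1_tip in the frame of eye2 between -0.01 and 0.01 m) or (x of skewer1_tip in the frame of eye3 between 0.01 and 0.045 m and y of skewer1_tip in the frame of eye3 between -0.01 and 0.01 m and z of skewer1_tip in the frame of eye3 between -0.01 and 0.01 m)) and z of skewer1 in the frame of grill between 0.071 and 0.085 m and ((x of skewer2_tip in the frame of eye0 between 0.01 and 0.045 m and y of skewer2_tip in the frame of eye0 between -0.01 and 0.01 m and z of skewer2_tip in the frame of eye0 between -0.01 and 0.01 m) or (x of skewer2_tip in the frame of eye1 between 0.01 and 0.045 m and y of skewer2_tip in the frame of eye1 between -0.01 and 0.01 m and z of skewer2_tip in the frame of eye1 between -0.01 and 0.01 m) or (x of skewer2_tip in the frame of eye2 between 0.01 and 0.045 m and y of skewer2_tip in the frame of eye2 between -0.01 and 0.01 m and z of skewer2_tip in the frame of eye2 between -0.01 and 0.01 m) or (x of skewer2_tip in the frame of eye3 between 0.01 and 0.045 m and y of skewer2_tip in the frame of eye3 between -0.01 and 0.01 m and z of skewer2_tip in the frame of eye3 between -0.01 and 0.01 m)) and z of skewer2 in the frame of grill between 0.071 and 0.085 m and ((x of skewer3_tip in the frame of eye0 between 0.01 and 0.045 m and y of skewer3_tip in the frame of eye0 between -0.01 and 0.01 m and z of skewer3_tip in the frame of eye0 between -0.01 and 0.01 m) or (x of skewer3_tip in the frame of eye1 between 0.01 and 0.045 m and y of skewer3_tip in the frame of eye1 between -0.01 and 0.01 m and z of skewer3_tip in the frame of eye1 between -0.01 and 0.01 m) or (x of skewer3_tip in the frame of eye2 between 0.01 and 0.045 m and y of skewer3_tip in the frame of eye2 between -0.01 and 0.01 m and z of skewer3_tip in the frame of eye2 between -0.01 and 0.01 m) or (x of skewer3_tip in the frame of eye3 between 0.01 and 0.045 m and y of skewer3_tip in the frame of eye3 between -0.01 and 0.01 m and z of skewer3_tip in the frame of eye3 between -0.01 and 0.01 m)) and z of skewer3 in the frame of grill between 0.071 and 0.085 m), for 0.2 s.
3. the switch lever is over to on (value of joint switch above 0.85 rad), for 0.2 s.
At the end, for the whole second after the job is handed in: The tray is within 10 mm of fully home and flat on the worktop; the tip of every skewer present is 10 to 45 mm past the middle of the rear plate through an eyelet, its origin (in the handle) 71 to 85 mm above the worktop; the switch is beyond 0.85 of its 1.0 rad; all are at rest and released (all of step 1 and all of step 2 and value of joint switch above 0.85 rad and linear speed of each of skewer0, skewer1, skewer2, skewer3, tray below 0.02 m/s); the robot touches nothing.
It fails at once if one of the other things on the worktop is moved more than 40 mm (distance of any of mushroom, tomato, spatula, spice, bowl from where it was at the start of the episode above 0.04 m).
Of skewer0, skewer1, skewer2, skewer3 only 3 to 4 are there at a start; the rules pass over those that are not, and their reading is None.
At some moment in a run one of skewer0, skewer1, skewer2, skewer3 may be knocked a few centimetres aside while the robot is not near it.
Once in a run the grip may slacken for a moment while it holds something.
It also fails if it takes over 210 s, if anything falls off the work surface, if the arm or the gripper's body presses on something with over 40 N, if the wrist force passes 120 N, or if a joint passes its speed limit or range.

ROBOT

A 6-joint arm with a two-finger parallel gripper is mounted at the origin on the work surface. World frame = base frame: x ahead of the robot, y to its left, z up, the work surface at z = 0. Lengths are in m, angles in rad, forces in N, time in s.
With the tool pointing down it reaches from about 0.35 to 0.95 m from the base axis. Payload 17.4 kg.
Tool frame: the origin (TCP) lies at the very end of the fingers, on their centre line; the grasp point (between the pads) lies 19 mm behind it; z points along the fingers, y is the line along which they close (so a half turn about z gives the same grasp; the last joint's range is limited). The gripper opens to 93 mm and grips with 3 to 60 N. Pads are 15 mm wide; open, the fingers measure 128 mm over their backs; the gripper's body (75 mm by 188 mm) begins 65 mm behind the grasp point.
Start: joints at [1.064, 0.116, 1.442, -0, 1.584, -0.038], TCP at [0.305, 0.602, 0.219] pointing down, gripper open.
Joint ranges: [-2.83, 2.83], [-0.83, 2.19], [0.07, 2.5], [-1.14, 4.28], [0.01, 3], [-2.97, 2.97]. Speed limits (rad/s): [1.89, 1.89, 2.22, 3.14, 3.14, 3.14].

INTERFACE

Orientations are given as a 3x3 rotation matrix whose columns are the frame's x, y, z axes.
In Python, from station import env gives the robot as it stands.
- The arm moves only by the shell command python3 -m handwheel 'ROWS' [OPENING] [FORCE]. ROWS is JSON, a list of rows, each a list of 6 numbers: the shift along the world's x, y, z in cm, then the turn, a rotation vector about the world's x, y, z in degrees. A call has exactly 5 rows; each row shifts and turns the commanded pose from where the row before left it; what a row does not reach is not made up. A row lasts 1/8 s, in which the tool goes at most 62.5 mm and 10.7 degrees, less where a joint would pass 70% of its speed; a pose out of reach is approached as far as the arm can. A call is refused whole if a number of a shift passes 6.25 or a number of a turn 10.7, either way. A call with a gripper value outside its range is refused whole. OPENING is the finger opening in cm, from 0 to 9.3, set as the call begins (- or left out, the last holds). The fingers move at their own pace and stop on an object; FORCE is the grip in N (left out, the last holds). Time passes only in rows, so rows that do not move let the fingers close, or fill a call up. It gives the time, the measured TCP pose, the force, the opening and the grip force at its end, in the units of the state.
- env.read_state(): the state, without advancing time (a new reading comes with each control period).
- env.capture(name): name is "side" or "top" or "wrist"; returns the picture (384x512x3 uint8, blue, green, red); there is no depth.
- env.get_calibration(name): a dict with "mtx" (3x3 intrinsics, pixels), "D" ([k1, k2, p1, p2, k3] as OpenCV has them; the pictures are not rectified), "eye" and "orientation" of the camera in the world. Camera axes: x right, y up, looking along -z (the intrinsics and any distortion apply to the point x, -y, -z); pixel columns grow to the right and rows downward; lengths in m; the calibration is good to about 2 mm. A picture is of the moment at which its call begins: read the wrist's pose just before it. get_calibration takes no time and is no camera call; for the wrist camera it gives the pose at the moment of the call.
- env.job_done(): hands the job in; it is judged then, once.
Trained networks look in the newest picture that a camera, given by its name, has taken for a name from the list of things; names that differ only in an ending like _2 or _b are one class to them, and where a whole thing is asked for, a point or a joint stands for the part that bears it (a point fixed in the world has none). Each returns a list of dicts, best first, with "score" (0 to 1); they miss things now and then, are a little off and sometimes report something else, mostly with a low value. They report only what shows in the picture. A call takes as long as a camera call. They do not tell look-alikes from the thing itself.
- env.trace(camera, query): "pixels" (384x512 bool, what is visible of it) and "bbox" ([left, top, right, bottom] as shares, 0 to 1, of the picture: columns of its width, rows of its height, round what is visible of it).
- env.place_of(camera, query): "at" ([column, row] as shares, 0 to 1, of the picture: columns of its width, rows of its height: a listed point, or the origin of a listed thing).
The state is a dict: "time_s": time; "joint_pos": joint angles; "dq": joint speeds; "tau": joint torques, N m; "ee_pos": TCP position; "eef_rot": TCP orientation; "contact_force": force on the tool from outside, world axes, zero at the start; "torque": the same for the moment, N m; "width": opening from 0.0 (shut) to 1.0 (fully open); "grasp_force": force on a finger pad.
Only numpy, scipy, OpenCV 4.12 (cv2) and the standard library are available. Lean on these libraries where they do the work, as an engineer would, in place of code of your own. Each camera call takes 0.05 s, during which the arm holds its last target. There are 200 camera calls.

## Working session

There is one attempt and no reset: what is moved stays moved. The work goes in short steps, Python scripts to look and compute and a shell command to move; the robot and the scene stay as the last step left them, time stands still between calls to the robot, and variables do not carry over. Pictures are saved under pics/ and viewed, at most 19 in all, crops included, and the job is handed in when it is done.

```bash
ls; mkdir -p pics; python3 - <<'E'
from station import env
import cv2,numpy as np
for n in ("side","top"):
    im=env.capture(n); cv2.imwrite(f"pics/{n}0.png",im)
    c=env.get_calibration(n); print(n,np.round(c["mtx"],1).tolist(),np.round(c["D"],3),np.round(c["eye"],3),np.round(c["orientation"],3).tolist())
s=env.read_state();print(s["ee_pos"],s["eef_rot"],s["time_s"])
E
```

```text
pics
side [[481.9, 0.0, 249.3], [0.0, 481.9, 196.9], [0.0, 0.0, 1.0]] [0.017 0.    0.    0.    0.   ] [-0.276 -0.898  0.823] [[0.777, 0.321, -0.541], [-0.63, 0.377, -0.679], [-0.014, 0.869, 0.495]]
top [[376.9, 0.0, 255.2], [0.0, 376.9, 193.0], [0.0, 0.0, 1.0]] [0.004 0.    0.    0.    0.   ] [0.241 0.07  1.33 ] [[0.013, 0.979, -0.205], [-1.0, 0.012, -0.006], [-0.004, 0.205, 0.979]]
[0.30489301 0.60201101 0.21798778] [[-8.92115176e-01  4.51807761e-01 -5.09495399e-04]
 [ 4.51808046e-01  8.92114701e-01 -9.21609800e-04]
 [ 3.81378757e-05 -1.05237621e-03 -9.99999446e-01]] 0.1
```

View pics/top0.png

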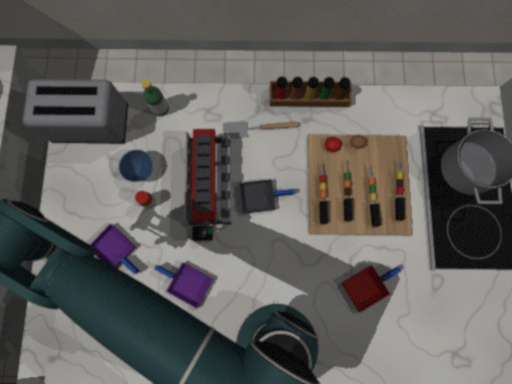

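View pics/side0.png

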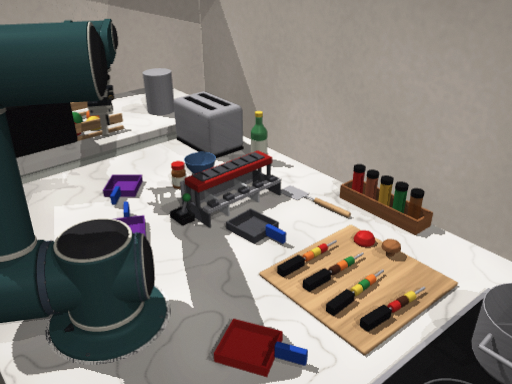

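The top view shows the grill at about (205,180), opening to the right (world -y). The dark tray is at (258,195), and four skewers lie on the board at columns 323, 348, 374 and 399 with their tips towards +x. The side view agrees; the purple and red pans are the look-alikes.

```bash
cat > h.py <<'E'
from station import env
import cv2,numpy as np
from scipy.optimize import least_squares
def proj(n,P,c=None):
    c=c or env.get_calibration(n); R=np.array(c["orientation"]);p=(np.atleast_2d(P)-c["eye"])@R
    p=p*[1,-1,-1]
    return cv2.projectPoints(p.reshape(-1,1,3).astype(float),np.zeros(3),np.zeros(3),np.array(c["mtx"]),np.array(c["D"]))[0].reshape(-1,2)
def onz(n,px,z,c=None):
    c=c or env.get_calibration(n)
    u=cv2.undistortPoints(np.array(px,float).reshape(-1,1,2),np.array(c["mtx"]),np.array(c["D"])).reshape(-1,2)
    d=np.c_[u[:,0],-u[:,1],-np.ones(len(u))]@np.array(c["orientation"]).T
    e=np.array(c["eye"]); return e+d*((z-e[2])/d[:,2])[:,None]
def at(n,q): return [(np.array(r["at"])*[512,384],r["score"]) for r in env.place_of(n,q)]
GP={"ledge":(-.105,0,.065),"hood":(-.0375,0,.106),"eye0":(.025,-.093,.079),"eye1":(.025,-.031,.079),"eye2":(.025,.031,.079),"eye3":(.025,.093,.079)}
def gw(g,P):
    c,s=np.cos(g[2]),np.sin(g[2]);P=np.atleast_2d(P);return np.c_[g[0]+c*P[:,0]-s*P[:,1],g[1]+s*P[:,0]+c*P[:,1],P[:,2]]
E
python3 - <<'E'
from h import *
Z={"ledge":.065,"hood":.106,"eye0":.079,"eye1":.079,"eye2":.079,"eye3":.079,"switch_tip":.092,"grill":0,"tray":0,"skewer0":.025,"skewer0_tip":.025}
for n in("top","side"):
    env.capture(n)
    for q,z in Z.items():
        for px,s in at(n,q)[:6]: print(n,q,np.round(px,1),round(s,2),np.round(onz(n,px,z)[0],3))
E
```

```text
top ledge [223.8 176.8] 0.56 [0.562 0.188 0.065]
top hood [207.4 176.2] 0.66 [0.553 0.239 0.106]
top hood [399.3 203. ] 0.17 [ 0.469 -0.397  0.106]
top eye0 [186.1 185.2] 0.92 [0.527 0.314 0.079]
top eye0 [186.  150.5] 0.88 [0.651 0.321 0.079]
top eye0 [185.5 171.6] 0.83 [0.575 0.319 0.079]
top eye0 [186.8 200.2] 0.83 [0.475 0.309 0.079]
top eye1 [186.1 185.2] 0.92 [0.527 0.314 0.079]
top eye1 [186.  150.5] 0.88 [0.651 0.321 0.079]
top eye1 [185.5 171.6] 0.83 [0.575 0.319 0.079]
top eye1 [186.8 200.2] 0.83 [0.475 0.309 0.079]
top eye2 [186.1 185.2] 0.92 [0.527 0.314 0.079]
top eye2 [186.  150.5] 0.88 [0.651 0.321 0.079]
top eye2 [185.5 171.6] 0.83 [0.575 0.319 0.079]
top eye2 [186.8 200.2] 0.83 [0.475 0.309 0.079]
top eye3 [186.1 185.2] 0.92 [0.527 0.314 0.079]
top eye3 [186.  150.5] 0.88 [0.651 0.321 0.079]
top eye3 [185.5 171.6] 0.83 [0.575 0.319 0.079]
top eye3 [186.8 200.2] 0.83 [0.475 0.309 0.079]
top switch_tip [207.1 228.7] 0.51 [0.378 0.235 0.092]
top switch_tip [332.3 147.4] 0.28 [ 0.663 -0.185  0.092]
top grill [201.1 181.7] 0.91 [0.559 0.276 0.   ]
top tray [190.5 285.3] 0
[... 1344 characters left out ...]
78.4] 0.95 [0.514 0.307 0.079]
side eye3 [223.5 172.5] 0.71 [0.577 0.311 0.079]
side eye3 [239.6 166.8] 0.7 [0.646 0.31  0.079]
side eye3 [194.6 182.2] 0.62 [0.462 0.316 0.079]
side eye3 [181.  184.7] 0.46 [0.418 0.33  0.079]
side switch_tip [184.5 197.8] 0.4 [0.369 0.229 0.092]
side grill [221.4 197.4] 0.82 [0.548 0.291 0.   ]
side tray [126.3 235.2] 0.74 [0.191 0.291 0.   ]
side tray [253.2 227.5] 0.62 [0.512 0.074 0.   ]
side tray [122.5 187.2] 0.58 [0.321 0.582 0.   ]
side skewer0 [290.8 264. ] 0.97 [ 0.453 -0.158  0.025]
side skewer0 [318.7 278.7] 0.83 [ 0.465 -0.249  0.025]
side skewer0 [341.4 297.4] 0.65 [ 0.456 -0.333  0.025]
side skewer0_tip [334.4 240.5] 0.89 [ 0.623 -0.158  0.025]
```

```bash
python3 -m handwheel '[[1.4,-4,2,0,0,-4.1],[1.4,-4,2,0,0,-4.1],[1.4,-4,2,0,0,-4.1],[1.4,-4,2,0,0,-4.1],[1.4,-4,2,0,0,-4.1]]' 9 20
python3 -m handwheel '[[1.4,-4,1,0,0,-4.1],[1.4,-4,1,0,0,-4.1],[1.4,-4,1,0,0,-4.1],[1.4,-4,0,0,0,-4.1],[1.4,-4,0,0,0,-4.1]]'
python3 -m handwheel '[[1.4,-4,0,0,0,-4.1],[1.4,-4,0,0,0,-4.1],[1.4,-4,0,0,0,-4.1],[1.4,-4,0,0,0,-4.1],[1.4,-4,0,0,0,-4.1]]'
python3 - <<'E'
from h import *
s=env.read_state();print(s["time_s"],s["joint_pos"],s["ee_pos"],s["eef_rot"])
c=env.get_calibration("wrist");print(c)
im=env.capture("wrist");cv2.imwrite("pics/w1.png",im)
E
```

```text
time_s: 1.92
ee_pos: [0.3752, 0.4008, 0.3194]
eef_rot: [[-0.676, 0.737, 0.0], [0.737, 0.676, 0.0], [-0.0, 0.0, -1.0]]
contact_force: [0.7, -0.2, -0.2]
width: 0.969
grasp_force: 0.0
time_s: 2.55
ee_pos: [0.4452, 0.2008, 0.3489]
eef_rot: [[-0.375, 0.927, 0.001], [0.927, 0.375, 0.0], [-0.0, 0.001, -1.0]]
contact_force: [-0.4, 1.0, 0.0]
width: 0.971
grasp_force: 0.0
time_s: 3.18
ee_pos: [0.5152, 0.0007, 0.3488]
eef_rot: [[-0.026, 1.0, 0.0], [1.0, 0.026, -0.0], [-0.0, 0.0, -1.0]]
contact_force: [0.4, 0.5, 0.2]
width: 0.968
grasp_force: 0.0
3.175 [-4.80708935e-02 -2.36306585e-01  1.56984564e+00  1.84917559e-05
  1.80759217e+00 -7.42457072e-02] [0.51520388 0.00074953 0.34884179] [[-2.61761618e-02  9.99657239e-01  4.61761538e-04]
 [ 9.99657345e-01  2.61761666e-02 -4.21787762e-06]
 [-1.63035788e-05  4.61492905e-04 -9.99999893e-01]]
{'mtx': array([[318.43852066,   0.        , 255.93537958],
       [  0.        , 318.43852066, 195.395891  ],
       [  0.        ,   0.        ,   1.        ]]), 'D': array([-0.08265209,  0.        ,  0.        ,  0.        ,  0.        ]), 'eye': array([0.51288352, 0.07720389, 0.51600745]), 'orientation': array([[ 9.99664564e-01, -2.46907238e-02, -7.81836292e-03],
       [ 2.58908103e-02,  9.60319868e-01,  2.77696629e-01],
       [ 6.51598465e-04, -2.77805904e-01,  9.60637005e-01]])}
```

View pics/w1.png

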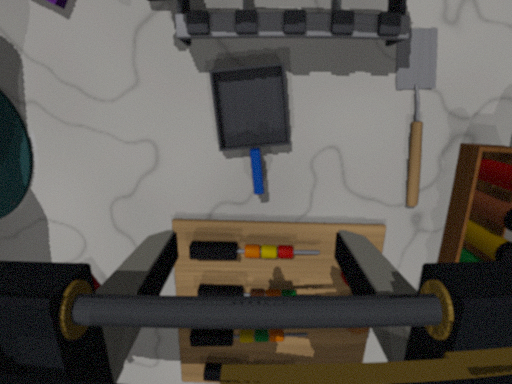

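The wrist view shows the tray pan spanning (212-290, 65-150), with its blue handle from (256,150) to (260,192). The ledge and fences are at the top edge and the skewers are below. I'll measure the tray here, then move further over the grill.

```bash
python3 - <<'E'
from h import *
im=env.capture("wrist");c=env.get_calibration("wrist")
hsv=cv2.cvtColor(im,cv2.COLOR_BGR2HSV)
m=cv2.inRange(hsv,(105,150,50),(130,255,255));m[:, :150]=0;m[:120]=0
pts=cv2.findNonZero(m).reshape(-1,2);r=cv2.minAreaRect(pts.astype(np.float32));print(len(pts),r)
print("handle corners z44",np.round(onz("wrist",cv2.boxPoints(r),.044,c)[:,:2],3).tolist())
for t in env.trace("wrist","tray")[:2]:
    p=t["pixels"].copy();p[:, :150]=0; p&=(m==0)
    q=cv2.findNonZero(p.astype(np.uint8)).reshape(-1,2);r=cv2.minAreaRect(q.astype(np.float32));print(t["score"],len(q),r)
    print("pan z26",np.round(onz("wrist",cv2.boxPoints(r),.026,c)[:,:2],3).tolist())
print([(p,s,onz("wrist",p,0,c)) for p,s in at("wrist","tray")])
E
python3 -m handwheel '[[0,3,0,0,0,0],[0,3,0,0,0,0],[0,3,0,0,0,0],[0,3,0,0,0,0],[0,0,0,0,0,0]]'
python3 - <<'E'
from h import *
c=env.get_calibration("wrist")
im=env.capture("wrist");cv2.imwrite("pics/w2.png",im)
for q,z in {"ledge":.065,"hood":.106,"eye0":.079,"switch_tip":.092,"grill":0}.items():
    for px,s in at("wrist",q)[:5]: print(q,np.round(px,1),round(s,2),np.round(onz("wrist",px,z,c)[0],3))
E
```

```text
410 ((256.0243835449219, 167.71951293945312), (45.60822677612305, 10.049270629882812), 83.6598129272461)
handle corners z44 [[0.504, 0.016], [0.519, 0.018], [0.528, -0.052], [0.513, -0.054]]
0.73 982 ((250.5, 288.5), (105.0, 13.0), 0.0)
pan z26 [[0.418, -0.253], [0.419, -0.226], [0.603, -0.222], [0.605, -0.248]]
0.62 6164 ((252.4322052001953, 126.76815032958984), (129.11370849609375, 75.89550018310547), 83.1572265625)
pan z26 [[0.441, 0.126], [0.55, 0.141], [0.583, -0.049], [0.463, -0.067]]
[(array([251.6992, 100.9152]), 0.96, array([[0.50676572, 0.07998248, 0.        ]])), (array([217.4976, 335.8848]), 0.71, array([[ 0.4478378 , -0.36371748,  0.        ]]))]
time_s: 4.0
ee_pos: [0.5144, 0.1245, 0.3488]
eef_rot: [[-0.033, 0.999, 0.0], [0.999, 0.033, 0.0], [0.0, 0.0, -1.0]]
contact_force: [0.2, 0.2, -0.6]
width: 0.969
grasp_force: 0.0
ledge [292.4 119.9] 0.61 [0.563 0.181 0.065]
ledge [219.   16.1] 0.24 [0.46  0.312 0.065]
ledge [296.8  65.9] 0.18 [0.565 0.253 0.065]
hood [297.6  67. ] 0.8 [0.561 0.247 0.106]
eye0 [367.   12.9] 0.84 [0.649 0.32  0.079]
eye0 [219.2  15.6] 0.82 [0.462 0.309 0.079]
eye0 [266.5  20.5] 0.6 [0.522 0.305 0.079]
eye0 [345.7 362.9] 0.53 [ 0.683 -0.225  0.079]
eye0 [290.2 120.1] 0.48 [0.558 0.181 0.079]
switch_tip [146.4  83.5] 0.87 [0.37  0.223 0.092]
switch_tip [404.5 194.3] 0.66 [0.725 0.087 0.092]
grill [287.2  48.8] 0.55 [0.556 0.284 0.   ]
grill [267.2 360.7] 0.19 [ 0.551 -0.298  0.   ]
```

View pics/w2.png

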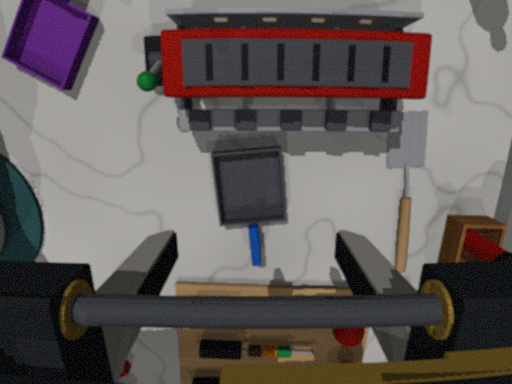

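The wrist now looks nearly straight down on the grill. The red hood is at (162-431, 30-97), fences at columns 200, 245, 291, 337 and 380 on row 120, and the green ball at (147,81). I'll fit the grill pose to the hood corners and the fences.

```bash
python3 - <<'E'
from h import *
c=env.get_calibration("wrist");im=env.capture("wrist")
hsv=cv2.cvtColor(im,cv2.COLOR_BGR2HSV)
m=cv2.inRange(hsv,(0,150,60),(8,255,255))|cv2.inRange(hsv,(172,150,60),(180,255,255));m[110:]=0
k=cv2.findContours(m,cv2.RETR_EXTERNAL,cv2.CHAIN_APPROX_NONE)[0];k=max(k,key=cv2.contourArea)
q=cv2.approxPolyDP(cv2.convexHull(k),8,True).reshape(-1,2);print("hood",q.tolist());print(np.round(onz("wrist",q,.136,c)[:,:2],4).tolist())
g=cv2.cvtColor(im,cv2.COLOR_BGR2GRAY)
F=(g[105:135,170:420]<45).astype(np.uint8)
n,_,st,ce=cv2.connectedComponentsWithStats(F)
for s,e in zip(st[1:],ce[1:]):
    if s[4]>60: 
        a=[s[0]+170,s[1]+105];b=[a[0]+s[2],a[1]+s[3]];print(a,b,s[4],np.round(onz("wrist",[e+[170.5,105.5],a,b],.077,c)[:,:2],4).tolist())
cv2.imwrite("pics/w2c.png",cv2.resize(im[100:140,160:420],None,fx=3,fy=3,interpolation=0))
E
```

```text
hood [[429, 31], [421, 94], [174, 94], [161, 83], [163, 28]]
[[0.7061, 0.2873], [0.7058, 0.2173], [0.418, 0.2072], [0.4033, 0.2193], [0.4074, 0.2785]]
[np.int32(183), np.int32(105)] [np.int32(211), np.int32(124)] 260 [[0.4363, 0.1837], [0.415, 0.1945], [0.4526, 0.1702]]
[np.int32(368), np.int32(105)] [np.int32(396), np.int32(128)] 325 [[0.6824, 0.1917], [0.6637, 0.2022], [0.7066, 0.1733]]
[np.int32(234), np.int32(107)] [np.int32(256), np.int32(121)] 228 [[0.4979, 0.1852], [0.4835, 0.1933], [0.5134, 0.1757]]
[np.int32(280), np.int32(108)] [np.int32(301), np.int32(121)] 233 [[0.5594, 0.1867], [0.545, 0.1938], [0.5742, 0.1776]]
[np.int32(324), np.int32(107)] [np.int32(347), np.int32(126)] 263 [[0.6197, 0.1884], [0.604, 0.1971], [0.6376, 0.1731]]
```

View pics/w2c.png

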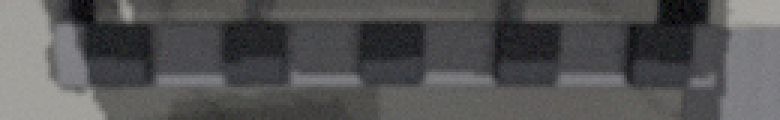

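```bash
python3 - <<'E'
from h import *
c=env.get_calibration("wrist")
px=[[200,118.2],[245.3,118.2],[290.5,118.2],[335.7,118],[379.8,117.8]]
P=onz("wrist",px,.077,c)[:,:2];print(np.round(P,4).tolist())
H=onz("wrist",[[429,31],[163,28]],.136,c)[:,:2]
E=np.array([[.5225,.3095],[.4655,.311],[.65,.32],[.576,.315]])
G=np.array([[-.104,y] for y in (.124,.062,0,-.062,-.124)])
def f(g): return (gw(g,np.c_[G,np.zeros(5)])[:,:2]-P).ravel()
r=least_squares(f,[.556,.29,1.6]);g=r.x;print(g,np.degrees(g[2]),np.round(r.fun*1000,1))
print("pred eyes",np.round(gw(g,[GP["eye%d"%i] for i in range(4)]),4).tolist())
print("pred hood rear corners",np.round(gw(g,[[0,-.155,.136],[0,.155,.136]]),4).tolist(),np.round(H,4).tolist())
print("sw tip",gw(g,[-.058,.186,.092]))
np.save("g.npy",g)
# tray pose
t=np.array([[.504,.016],[.519,.018],[.528,-.052],[.513,-.054]])
a=(t[0]+t[1])/2;b=(t[2]+t[3])/2;d=(a-b)/np.linalg.norm(a-b);o=a+d*.060
for nm,p in(("h front",a),("h end",b),("org",o)):
    dd=p-g[:2];print(nm,p,"grill:",np.round([np.cos(g[2])*dd[0]+np.sin(g[2])*dd[1],-np.sin(g[2])*dd[0]+np.cos(g[2])*dd[1]],4))
print("tray yaw rel",np.degrees(np.arctan2(d[1],d[0])-g[2]))
E
```

```text
[[0.4377, 0.1776], [0.4989, 0.179], [0.5598, 0.1808], [0.6212, 0.1832], [0.682, 0.186]]
[0.5563728  0.28525352 1.60503959] 91.96199468140308 [-1.7 -0.5 -1.   0.2  0.1  0.5  0.7  0.2  1.8 -0.4]
pred eyes [[0.6485, 0.3134, 0.079], [0.5865, 0.3113, 0.079], [0.5245, 0.3092, 0.079], [0.4626, 0.3071, 0.079]]
pred hood rear corners [[0.7113, 0.2906, 0.136], [0.4015, 0.2799, 0.136]] [[0.7062, 0.2872], [0.4074, 0.2785]]
sw tip [[0.37246756 0.22091951 0.092     ]]
h front [0.5115 0.017 ] grill: [-0.2666  0.054 ]
h end [ 0.5205 -0.053 ] grill: [-0.3368  0.0474]
org [0.5038487  0.07651015] grill: [-0.2068  0.0596]
tray yaw rel 5.364411978766388
```

```bash
python3 -m handwheel '[[0.1,-3.4,-3,0,0,1],[0.1,-3.4,-4,0,0,1],[0.1,-3.4,-4,0,0,1],[0.1,-3.2,-4,0,0,1],[0.05,-3,-4,0,0,1.4]]' 6 20
python3 -m handwheel '[[0,0,-4,0,0,0],[0,0,-4,0,0,0],[0,0,-4,0,0,0],[0,0,-2.6,0,0,0],[0,0,0,0,0,0]]'
python3 -m handwheel '[[0,0,0,0,0,0],[0,0,0,0,0,0],[0,0,0,0,0,0],[0,0,0,0,0,0],[0,0,0,0,0,0]]' 0 30
python3 - <<'E'
from h import *
cv2.imwrite("pics/w3.png",env.capture("wrist"))
E
```

```text
time_s: 4.97
ee_pos: [0.5192, -0.0434, 0.1575]
eef_rot: [[-0.122, 0.992, 0.0], [0.992, 0.122, -0.0], [-0.0, 0.0, -1.0]]
contact_force: [0.4, 1.0, 0.3]
width: 0.645
grasp_force: 0.0
time_s: 5.6
ee_pos: [0.5183, -0.0421, 0.011]
eef_rot: [[-0.122, 0.993, -0.003], [0.993, 0.122, 0.0], [0.001, -0.003, -1.0]]
contact_force: [0.9, 0.2, 1.1]
width: 0.643
grasp_force: 0.0
time_s: 6.22
ee_pos: [0.5195, -0.0418, 0.0128]
eef_rot: [[-0.123, 0.992, 0.0], [0.992, 0.123, -0.0], [-0.0, 0.0, -1.0]]
contact_force: [-0.9, -0.3, 2.1]
width: 0.171
grasp_force: 30.0
```

View pics/w3.png

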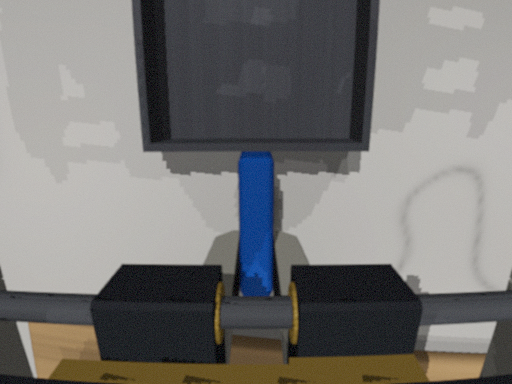

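The tray handle is held square between the pads, with the pan directly ahead. I'll align it with the slot and slide it in.

```bash
python3 -m handwheel '[[1,0,0,0,0,-1],[1,0,0,0,0,-1],[1,0,0,0,0,-1],[1,0,0,0,0,-1],[0.8,0,0,0,0,-1]]'
python3 -m handwheel '[[-0.1,2.5,0,0,0,0],[-0.1,2.5,0,0,0,0],[-0.1,2.5,0,0,0,0],[-0.1,2,0,0,0,0],[0,0,0,0,0,0]]'
```

```text
time_s: 6.9
ee_pos: [0.5682, -0.0418, 0.0126]
eef_rot: [[-0.034, 0.999, -0.0], [0.999, 0.034, 0.0], [0.0, -0.0, -1.0]]
contact_force: [-4.6, -0.2, 6.0]
width: 0.166
grasp_force: 30.0
time_s: 7.52
ee_pos: [0.5637, 0.0544, 0.0127]
eef_rot: [[-0.037, 0.999, 0.0], [0.999, 0.037, 0.001], [0.001, 0.0, -1.0]]
contact_force: [0.2, 2.6, 2.6]
width: 0.172
grasp_force: 30.0
```

```bash
python3 -m handwheel '[[-0.05,1.8,0,0,0,0],[-0.05,1.8,0,0,0,0],[-0.05,1.8,0,0,0,0],[0,1.5,0,0,0,0],[0,0,0,0,0,0]]'
python3 -m handwheel '[[0,0.4,0,0,0,0],[0,0.3,0,0,0,0],[0,0,0,0,0,0],[0,0,0,0,0,0],[0,0,0,0,0,0]]'
```

```text
time_s: 8.15
ee_pos: [0.5619, 0.1239, 0.0126]
eef_rot: [[-0.037, 0.999, 0.0], [0.999, 0.037, 0.001], [0.001, 0.0, -1.0]]
contact_force: [1.0, 4.1, 3.7]
width: 0.169
grasp_force: 30.0
time_s: 8.78
ee_pos: [0.5621, 0.1291, 0.0127]
eef_rot: [[-0.036, 0.999, 0.0], [0.999, 0.036, 0.0], [0.0, 0.0, -1.0]]
contact_force: [1.2, -2.4, 4.7]
width: 0.17
grasp_force: 30.0
```

```bash
python3 -m handwheel '[[0,0.3,0,0,0,0],[0,0,0,0,0,0],[0,0.2,0,0,0,0],[0,0,0,0,0,0],[0,0,0,0,0,0]]'
```

```text
time_s: 9.4
ee_pos: [0.562, 0.1336, 0.0128]
eef_rot: [[-0.035, 0.999, 0.0], [0.999, 0.035, -0.001], [-0.001, -0.0, -1.0]]
contact_force: [-0.1, -7.0, 6.2]
width: 0.168
grasp_force: 30.0
```

```bash
python3 -m handwheel '[[0,0.2,0,0,0,0],[0,0,0,0,0,0],[0,0.2,0,0,0,0],[0,0,0,0,0,0],[0,0,0,0,0,0]]'
python3 - <<'E'
from h import *
c=env.get_calibration("wrist");im=env.capture("wrist");cv2.imwrite("pics/w4.png",im)
g=np.load("g.npy");o=gw(g,[-.038,0,0])[0];print(at("wrist","tray")[:2])
print(proj("wrist",gw(g,[[-.098,-.055,.026],[-.098,.055,.026],[-.168,0,.044],[-.098,0,.044]]),c))
E
```

```text
time_s: 10.02
ee_pos: [0.5618, 0.1351, 0.0126]
eef_rot: [[-0.035, 0.999, -0.001], [0.999, 0.035, -0.006], [-0.006, -0.001, -1.0]]
contact_force: [-4.2, -28.8, 9.5]
width: 0.172
grasp_force: 30.0
[]
[[368.12983632 155.97371788]
 [143.64075443 155.81869937]
 [255.73994888 301.80717586]
 [255.7965164  162.26647774]]
```

View pics/w4.png

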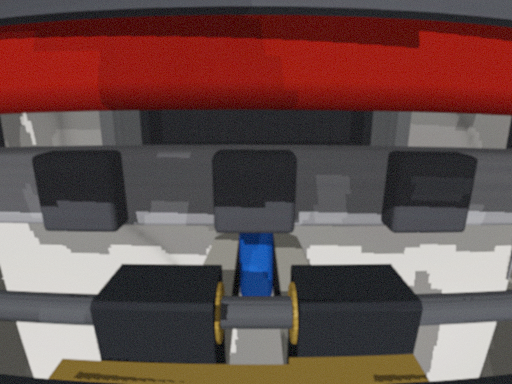

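Contact is firm at 29 N. The pan is under the ledge, and the middle fence is centred over the blue handle (columns 213-295, rows 150-230). I'll release and refine the grill pose from this close view.

```bash
python3 - <<'E'
from h import *
c=env.get_calibration("wrist")
g0=np.load("g.npy")
# fence corners (back-left,back-right,front-left,front-right), left..right: grill y +62,0,-62
W=[];X=[]
for y,bl,br,fl,fr in((.062,(37,152),(124,151),(42,230),(123,230)),(0,(213,150),(296,150),(214,231),(295,231)),(-.062,(386,152),(473,152),(386,230),(467,231))):
    for gx,gy,p in((-.09,y+.014,bl),(-.09,y-.014,br),(-.118,y+.014,fl),(-.118,y-.014,fr)): W.append((gx,gy,.077));X.append(p)
X=np.array(X,float)
print(np.round(proj("wrist",gw(g0,W),c)-X,1).tolist())
r=least_squares(lambda g:(proj("wrist",gw(g,W),c)-X).ravel(),g0);print(r.x,np.degrees(r.x[2]),r.cost);print(np.round(r.fun.reshape(-1,2),1).tolist());np.save("g2.npy",r.x)
print("ledge edges rows",proj("wrist",gw(r.x,[[-.12,.03,.065],[-.09,.03,.065],[-.075,0,.106],[-.075,0,.136]]),c))
E
```

```text
[[-5.3, 6.1], [-13.8, 6.1], [4.4, 4.5], [-2.8, 5.5], [-0.5, 6.6], [2.8, 6.6], [1.6, 5.2], [0.7, 5.3], [15.3, 5.3], [6.9, 6.4], [5.2, 5.8], [-1.8, 3.9]]
[0.55602581 0.28704762 1.60420404] 91.91412075126595 312.41478022963145
[[-7.2, 0.7], [-15.5, 0.6], [2.4, -0.3], [-4.5, 0.7], [-1.8, 1.0], [1.9, 1.1], [0.3, 0.4], [-0.2, 0.5], [14.8, -0.0], [6.8, 1.3], [4.7, 1.2], [-1.9, -0.6]]
ledge edges rows [[177.18150935 223.83823198]
 [171.60776228 146.17651382]
 [253.87733273 103.39199909]
 [252.22552933 104.30573581]]
```

```bash
python3 -m handwheel '[[0,0,0,0,0,0],[0,0,0,0,0,0],[0,0,2,0,0,0],[0,0,4,0,0,0],[0,0,5,0,0,0]]' 5 30
python3 -m handwheel '[[-2,-4.7,2.6,0,0,-10.2],[-2,-4.7,2.6,0,0,-10.2],[-2,-4.7,2.6,0,0,-10.2],[-2,-4.7,2.6,0,0,-10.2],[-2,-4.7,2.6,0,0,-10.2]]'
python3 -m handwheel '[[-2,-4.7,2.6,0,0,-10.2],[-2,-4.7,2.6,0,0,-10.2],[-2,-4.7,2.6,0,0,-10.2],[-2,-4.7,2,0,0,-10.2],[0,0,0,0,0,0]]'
python3 - <<'E'
from h import *
im=env.capture("wrist");c=env.get_calibration("wrist");cv2.imwrite("pics/w5.png",im)
for q in("skewer0","skewer0_tip"):
    for px,s in at("wrist",q)[:6]: print(q,np.round(px,1),round(s,2),np.round(onz("wrist",px,.025,c)[0],4))
for t in env.trace("wrist","skewer0")[:5]:
    p=cv2.findNonZero(t["pixels"].astype(np.uint8)).reshape(-1,2);print(round(t["score"],2),len(p),cv2.minAreaRect(p.astype(np.float32)))
env.capture("top");print([(np.round(p),s,np.round(onz("top",p,0)[0],3)) for p,s in at("top","tray")])
print("pred",proj("top",gw(np.load("g2.npy"),[-.038,0,0])))
E
```

```text
time_s: 10.75
ee_pos: [0.5615, 0.1383, 0.1245]
eef_rot: [[-0.036, 0.999, -0.001], [0.999, 0.036, 0.0], [0.0, -0.001, -1.0]]
contact_force: [-0.0, 0.3, 0.7]
width: 0.537
grasp_force: 0.0
time_s: 11.38
ee_pos: [0.4608, -0.0978, 0.2551]
eef_rot: [[0.758, 0.653, 0.002], [0.653, -0.758, -0.0], [0.001, 0.001, -1.0]]
contact_force: [0.6, 0.6, 1.3]
width: 0.538
grasp_force: 0.0
time_s: 12.0
ee_pos: [0.3807, -0.2869, 0.3532]
eef_rot: [[1.0, -0.002, 0.002], [-0.002, -1.0, -0.002], [0.002, 0.002, -1.0]]
contact_force: [-0.1, -0.4, -1.0]
width: 0.538
grasp_force: 0.0
skewer0 [172.2 104.4] 0.93 [ 0.4588 -0.1601  0.025 ]
skewer0 [289.6 107.6] 0.8 [ 0.4538 -0.3373  0.025 ]
skewer0 [351.4  93.5] 0.75 [ 0.4756 -0.4299  0.025 ]
skewer0 [226.8  94.2] 0.61 [ 0.4732 -0.2431  0.025 ]
0.97 2144 ((169.58633422851562, 69.18598175048828), (138.80264282226562, 20.511449813842773), 86.34777069091797)
0.83 2152 ((228.5, 65.99998474121094), (18.999996185302734, 131.99996948242188), 0.0)
0.68 2156 ((353.9000549316406, 64.30000305175781), (21.458009719848633, 129.61630249023438), 7.125016689300537)
[(array([206., 180.]), 0.73, array([0.565, 0.259, 0.   ])), (array([188., 284.]), 0.69, array([0.197, 0.307, 0.   ])), (array([112., 250.]), 0.57, array([0.311, 0.579, 0.   ])), (array([372., 162.]), 0.17, array([ 0.639, -0.347,  0.   ]))]
pred [[208.4328592  182.19361111]]
```

View pics/w5.png

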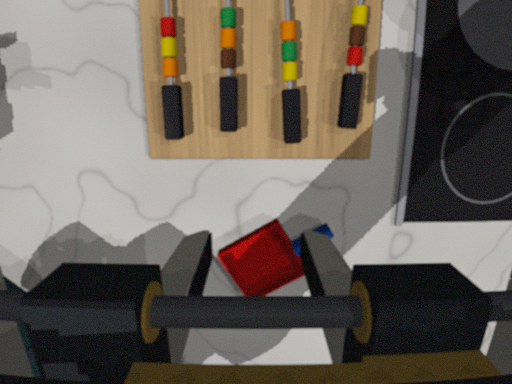

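The four black handles are at (173,111), (229,104), (291,116) and (350,101), with tips towards +x. I'll write a handle finder.

```bash
cat > sk.py <<'E'
from h import *
def handles():
    im=env.capture("wrist");c=env.get_calibration("wrist")
    m=(im.max(2)<60).astype(np.uint8);m[235:]=0
    m=cv2.morphologyEx(m,cv2.MORPH_OPEN,np.ones((3,3)))
    out=[]
    for k in cv2.findContours(m,cv2.RETR_EXTERNAL,cv2.CHAIN_APPROX_NONE)[0]:
        if cv2.contourArea(k)<300: continue
        P=onz("wrist",k.reshape(-1,2),.036,c)[:,:2].astype(np.float32)
        r=cv2.minAreaRect(P*1000);w=sorted(r[1])
        if not(18<w[0]<42 and 65<w[1]<100): continue
        a=r[2] if r[1][0]>r[1][1] else r[2]+90
        a=(a+90)%180-90
        out.append((r[0][0],r[0][1],a,w[0],w[1]))
    return sorted(out,key=lambda t:-t[1])
if __name__=="__main__":
    for h in handles(): print("x %.1f y %.1f ang %.1f  (%.0f x %.0f)"%h)
    s=env.read_state();print(np.round(s["ee_pos"],4),"tool y ang",np.degrees(np.arctan2(s["eef_rot"][1][1],s["eef_rot"][0][1])),s["time_s"])
E
python3 sk.py
```

```text
x 448.0 y -164.7 ang -0.1  (28 x 77)
x 458.7 y -248.4 ang -1.0  (25 x 77)
x 441.2 y -341.4 ang 2.4  (25 x 77)
x 463.8 y -427.4 ang -3.4  (30 x 77)
[ 0.3823 -0.2839  0.3505] tool y ang -89.64081921873446 12.35
```

```bash
python3 -m handwheel '[[1.5,2.5,-4,0,0,0.5],[1.5,2.5,-4,0,0,0.5],[1.5,2.5,-4,0,0,0.6],[1.5,2.5,-4,0,0,0],[0.6,1.9,-4,0,0,0]]' 5 40
python3 -m handwheel '[[0,0,-4,0,0,0],[0,0,-4,0,0,0],[0,0,-3,0,0,0],[0,0,-2,0,0,0],[0,0,0,0,0,0]]'
python3 - <<'E'
from h import *
cv2.imwrite("pics/w6.png",env.capture("wrist"));print(env.read_state()["ee_pos"])
E
```

```text
time_s: 12.98
ee_pos: [0.4484, -0.164, 0.1492]
eef_rot: [[0.999, 0.034, -0.0], [0.034, -0.999, 0.0], [-0.0, -0.0, -1.0]]
contact_force: [-0.3, -0.1, 0.3]
width: 0.536
grasp_force: 0.0
time_s: 13.6
ee_pos: [0.4473, -0.1649, 0.0193]
eef_rot: [[0.999, 0.033, -0.003], [0.033, -0.999, 0.001], [-0.002, -0.001, -1.0]]
contact_force: [0.4, -0.5, -0.1]
width: 0.54
grasp_force: 0.0
[ 0.44790049 -0.16525464  0.02061737]
```

View pics/w6.png

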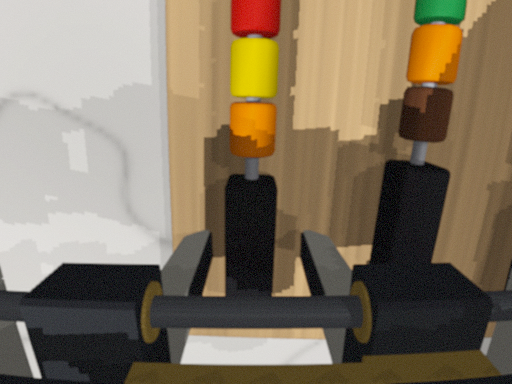

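The handle is centred between the fingers at columns 228-275 and aligned with them. I'll grip, lift, and swing it to the front of lane 0.

```bash
python3 -m handwheel '[[0,0,-0.6,0,0,0],[0,0,0,0,0,0],[0,0,0,0,0,0],[0,0,0,0,0,0],[0,0,0,0,0,0]]' 0 40
python3 -m handwheel '[[0,0,1,0,0,0],[0,0,3,0,0,0],[0,0,3.5,0,0,0],[0,0,3.5,0,0,0],[0,0,3.5,0,0,0]]'
```

```text
time_s: 14.28
ee_pos: [0.4481, -0.1659, 0.015]
eef_rot: [[0.999, 0.032, 0.0], [0.032, -0.999, -0.0], [0.0, 0.0, -1.0]]
contact_force: [-1.2, 0.8, 4.3]
width: 0.275
grasp_force: 39.6
time_s: 14.9
ee_pos: [0.4478, -0.1658, 0.1614]
eef_rot: [[0.999, 0.032, 0.0], [0.032, -0.999, -0.0], [0.0, 0.0, -1.0]]
contact_force: [1.0, -0.9, -0.9]
width: 0.279
grasp_force: 39.6
```

```bash
python3 -m handwheel '[[2.3,1.6,0,0,0,10],[2.3,1.6,0,0,0,10],[2.3,1.6,0,0,0,10],[2.3,1.6,0,0,0,10],[2.3,1.6,0,0,0,10]]'
python3 -m handwheel '[[2.3,1.6,0,0,0,10],[2.3,1.6,0,0,0,10],[2.3,1.5,0,0,0,10],[2.3,1.3,0,0,0,10],[0,0,0,0,0,0]]'
python3 - <<'E'
from h import *
cv2.imwrite("pics/w7.png",env.capture("wrist"));s=env.read_state();print(s["ee_pos"],s["width"],s["joint_pos"],np.degrees(np.arctan2(s["eef_rot"][1][1],s["eef_rot"][0][1])))
E
```

```text
time_s: 15.52
ee_pos: [0.5637, -0.0853, 0.1601]
eef_rot: [[0.613, 0.79, 0.0], [0.79, -0.613, -0.0], [-0.0, 0.0, -1.0]]
contact_force: [-0.7, -0.7, -1.4]
width: 0.281
grasp_force: 39.6
time_s: 16.15
ee_pos: [0.6557, -0.0251, 0.1595]
eef_rot: [[-0.034, 0.999, -0.001], [0.999, 0.034, 0.0], [0.0, -0.001, -1.0]]
contact_force: [-0.3, 0.4, -1.4]
width: 0.275
grasp_force: 40.0
[ 0.65499348 -0.02565929  0.15956502] 0.2826527738817781 [-7.79762137e-02  9.57725493e-02  1.55921103e+00 -1.96319813e-04
  1.48732256e+00 -1.08738437e-01] 1.7634849790443459
```

View pics/w7.png

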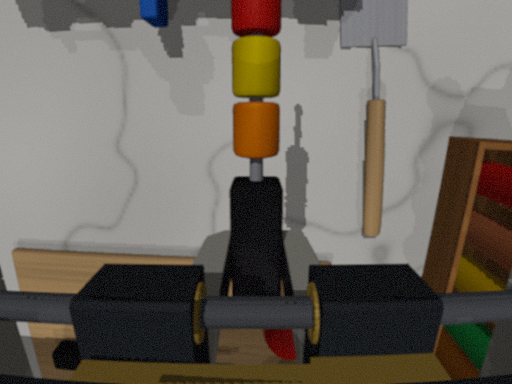

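The skewer is straight ahead in the grip (columns 232-280). I'll lower it and insert as far as just before the rear plate.

```bash
python3 -m handwheel '[[0.2,0,-3,0,0,0],[0.2,0,-3,0,0,0],[0,0,-3,0,0,0],[0,0,0,0,0,0],[0,0,0,0,0,0]]'
python3 -m handwheel '[[-0.1,3,0,0,0,0],[-0.1,3,0,0,0,0],[-0.1,3,0,0,0,0],[-0.1,3,0,0,0,0],[0,0,0,0,0,0]]'
python3 - <<'E'
from h import *
im=env.capture("wrist");c=env.get_calibration("wrist");s=env.read_state();print(s["ee_pos"],np.degrees(np.arctan2(s["eef_rot"][1][1],s["eef_rot"][0][1])))
sd=env.capture("side");c0=cv2.resize(sd[130:220,170:300],None,fx=4,fy=4)
cv2.imwrite("pics/w8.png",np.vstack([cv2.resize(im[0:260],(520,264)),c0]))
g=np.load("g2.npy")
for y in(-.093,):print(proj("wrist",gw(g,[[-.118,y-.017,.077],[-.118,y+.017,.077],[-.118,y,.077]]),c))
print(np.round(proj("side",gw([g[0],.288,g[2]],[GP["eye%d"%i] for i in range(4)])),1))
E
```

```text
time_s: 16.82
ee_pos: [0.6592, -0.0262, 0.0714]
eef_rot: [[-0.031, 1.0, 0.001], [1.0, 0.031, -0.0], [-0.0, 0.001, -1.0]]
contact_force: [-0.3, 0.1, -0.6]
width: 0.275
grasp_force: 40.0
time_s: 17.45
ee_pos: [0.6554, 0.0958, 0.0716]
eef_rot: [[-0.033, 0.999, 0.002], [0.999, 0.033, 0.0], [0.0, 0.002, -1.0]]
contact_force: [0.8, -0.0, -0.9]
width: 0.281
grasp_force: 40.0
[0.65546578 0.09471375 0.07141134] 1.8833510372888866
[[291.07889704 101.72778055]
 [221.75561405 101.78282454]
 [256.42606053 101.6612855 ]]
[[239.1 166. ]
 [225.3 171.4]
 [210.9 177. ]
 [195.8 182.8]]
```

View pics/w8.png

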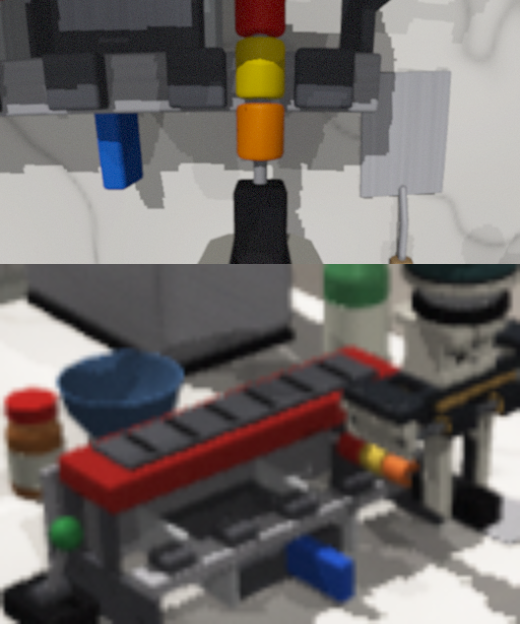

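In the wrist crop, chunk and handle (column 260) are centred between the fences (224 and 296). I'll push on through.

```bash
python3 -m handwheel '[[-0.05,1.6,0,0,0,0],[-0.05,1.6,0,0,0,0],[-0.05,1.6,0,0,0,0],[-0.05,1.7,0,0,0,0],[0,0,0,0,0,0]]'
python3 -m handwheel '[[0,0,-0.2,0,0,0],[0,0,-0.15,0,0,0],[0,0,0,0,0,0],[0,0,0,0,0,0],[0,0,0,0,0,0]]'
```

```text
time_s: 18.18
ee_pos: [0.6529, 0.1606, 0.0696]
eef_rot: [[-0.034, 0.999, -0.0], [0.999, 0.034, 0.0], [0.0, -0.0, -1.0]]
contact_force: [0.9, -0.6, -1.1]
width: 0.277
grasp_force: 40.0
time_s: 18.8
ee_pos: [0.6532, 0.1593, 0.068]
eef_rot: [[-0.032, 0.999, 0.001], [0.999, 0.032, 0.001], [0.001, 0.001, -1.0]]
contact_force: [-8.7, 2.5, 16.2]
width: 0.277
grasp_force: 40.0
```

```bash
python3 -m handwheel '[[0,0,0,0,0,0],[0,0,0,0,0,0],[0,0,0,0,0,0],[0,0,0,0,0,0],[0,0,0,0,0,0]]' 4.2 40
python3 - <<'E'
from h import *
im=env.capture("wrist");s=env.read_state();print(s["ee_pos"])
tp=env.capture("top");sd=env.capture("side")
a=cv2.resize(im[0:260],(520,264));b=np.hstack([cv2.resize(tp[130:220,170:235],(260,360)),cv2.resize(sd[130:220,170:235],(260,360))])
cv2.imwrite("pics/w9.png",np.vstack([a,b]))
print([(np.round(p,1),s) for p,s in at("top","skewer0_tip")]);g=np.load("g2.npy")
print(proj("top",gw([g[0],.288,g[2]],[[.025,-.093,.079],[.045,-.093,.078]])))
E
```

```text
time_s: 19.42
ee_pos: [0.653, 0.1591, 0.0661]
eef_rot: [[-0.032, 0.999, -0.0], [0.999, 0.032, -0.0], [-0.0, -0.0, -1.0]]
contact_force: [0.1, 0.6, 0.8]
width: 0.451
grasp_force: 0.0
[0.65298143 0.15914236 0.06609755]
[]
[[187.2955691  151.23159466]
 [181.59302542 151.44088577]]
```

View pics/w9.png

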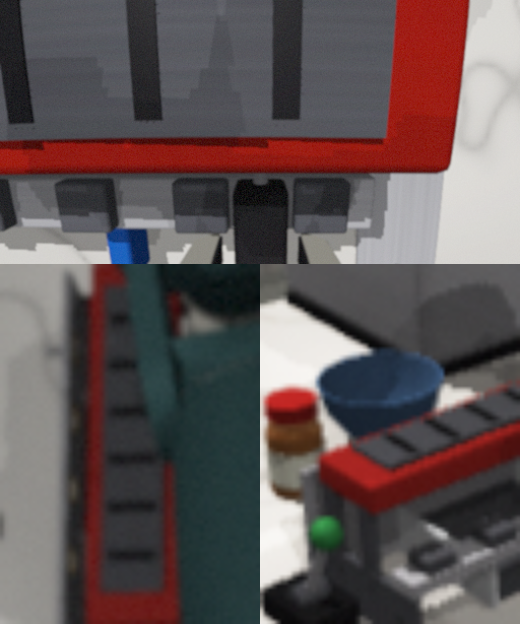

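The handle sits on the ledge, centred in lane 0. The top crop shows a thin tip past the plate at about (184,151), matching the prediction. I'll go back for the next skewer.

```bash
python3 -m handwheel '[[0,0,1,0,0,0],[0,0,3,0,0,0],[0,0,4,0,0,0],[-1,-3,4,0,0,0],[-2.5,-3.5,3,0,0,-10]]' 4.2 40
python3 -m handwheel '[[-2.5,-4,3,0,0,-10],[-2.5,-4,3,0,0,-10],[-2.5,-4,3,0,0,-10],[-2.5,-4,3,0,0,-10],[-2.5,-4,1,0,0,-10]]' 5
python3 -m handwheel '[[-2.5,-4,0,0,0,-10],[-2.5,-4,0,0,0,-10],[-2.5,-3,0,0,0,-10],[-2.5,-3,0,0,0,0],[0,0,0,0,0,0]]'
python3 sk.py
```

```text
time_s: 20.25
ee_pos: [0.618, 0.0937, 0.2186]
eef_rot: [[0.144, 0.99, 0.002], [0.99, -0.144, 0.0], [0.0, 0.002, -1.0]]
contact_force: [0.1, -0.5, 0.4]
width: 0.452
grasp_force: 0.0
time_s: 20.88
ee_pos: [0.492, -0.1069, 0.3491]
eef_rot: [[0.852, 0.523, 0.003], [0.523, -0.852, -0.001], [0.002, 0.003, -1.0]]
contact_force: [0.2, -0.7, -0.3]
width: 0.539
grasp_force: 0.0
time_s: 21.5
ee_pos: [0.3916, -0.2471, 0.3471]
eef_rot: [[1.0, 0.029, 0.001], [0.029, -1.0, -0.001], [0.001, 0.001, -1.0]]
contact_force: [0.5, -0.2, -0.4]
width: 0.541
grasp_force: 0.0
x 459.9 y -246.8 ang -0.6  (24 x 79)
x 442.2 y -339.3 ang 4.1  (27 x 77)
x 465.2 y -424.9 ang -1.5  (33 x 79)
[ 0.3924 -0.2463  0.347 ] tool y ang -88.27223859109768 21.55
```

```bash
python3 -m handwheel '[[1.5,0,-4,0,0,-0.5],[1.5,0,-4,0,0,-0.5],[1.5,0,-4,0,0,-0.5],[1.5,0,-4,0,0,-0.5],[0.7,0,-4,0,0,0]]' 5 40
python3 -m handwheel '[[0,0,-4,0,0,0],[0,0,-4,0,0,0],[0,0,-3,0,0,0],[0,0,-2.2,0,0,0],[0,0,0,0,0,0]]'
python3 - <<'E'
from h import *
im=env.capture("wrist");print(env.read_state()["ee_pos"])
# handle centre columns at two rows, black mask
for r in (190,225,250):
    k=np.where(im[r].max(1)<40)[0];k=k[(k>200)&(k<312)];print(r,k.min(),k.max())
E
```

```text
time_s: 22.18
ee_pos: [0.4612, -0.2447, 0.1452]
eef_rot: [[1.0, -0.001, 0.0], [-0.001, -1.0, 0.0], [0.0, -0.0, -1.0]]
contact_force: [-0.2, -0.2, -0.1]
width: 0.537
grasp_force: 0.0
time_s: 22.8
ee_pos: [0.4608, -0.2449, 0.0138]
eef_rot: [[1.0, -0.002, -0.0], [-0.002, -1.0, 0.0], [-0.0, -0.0, -1.0]]
contact_force: [0.2, 0.2, 0.5]
width: 0.538
grasp_force: 0.0
[ 0.4606837  -0.24497039  0.01416933]
190 236 282
225 234 284
250 204 307
```

```bash
python3 -m handwheel '[[0,0,0.1,0,0,0],[0,0,0,0,0,0],[0,0,0,0,0,0],[0,0,0,0,0,0],[0,0,0,0,0,0]]' 0 40
python3 -m handwheel '[[0,0,1,0,0,0],[0,0,3,0,0,0],[0,0,3.5,0,0,0],[0,0,3.5,0,0,0],[0,0,3.5,0,0,0]]'
python3 -m handwheel '[[1.5,2.4,0,0,0,10.2],[1.5,2.4,0,0,0,10.2],[1.5,2.4,0,0,0,10.2],[1.5,2.4,0,0,0,10.2],[1.5,2.4,0,0,0,10.2]]'
python3 -m handwheel '[[1.5,2.4,0,0,0,10.2],[1.5,2.4,0,0,0,10.2],[1.6,2.6,0,0,0,10.2],[1.6,2.6,0,0,0,10.2],[0,0,0,0,0,0]]'
python3 - <<'E'
from h import *
im=env.capture("wrist");s=env.read_state();print(s["ee_pos"],np.degrees(np.arctan2(s["eef_rot"][1][1],s["eef_rot"][0][1])))
for r in (190,225):
    k=np.where(im[r].max(1)<40)[0];k=k[(k>210)&(k<302)];print(r,k.min(),k.max())
k=np.where(im[:250,256].max(1)<45)[0];print(k[k>150][:1])
E
```

```text
time_s: 23.48
ee_pos: [0.4601, -0.2458, 0.0153]
eef_rot: [[1.0, -0.003, 0.0], [-0.003, -1.0, 0.0], [0.0, -0.0, -1.0]]
contact_force: [-0.1, 2.4, 3.4]
width: 0.276
grasp_force: 40.0
time_s: 24.1
ee_pos: [0.4597, -0.2458, 0.1618]
eef_rot: [[1.0, -0.003, 0.0], [-0.003, -1.0, -0.0], [0.0, 0.0, -1.0]]
contact_force: [-0.1, -0.1, -1.7]
width: 0.277
grasp_force: 40.0
time_s: 24.72
ee_pos: [0.5353, -0.1251, 0.1606]
eef_rot: [[0.627, 0.779, 0.0], [0.779, -0.627, -0.0], [-0.0, 0.0, -1.0]]
contact_force: [0.0, -0.1, -1.3]
width: 0.278
grasp_force: 40.0
time_s: 25.35
ee_pos: [0.5974, -0.0246, 0.1602]
eef_rot: [[-0.032, 0.999, -0.0], [0.999, 0.032, 0.0], [0.0, -0.0, -1.0]]
contact_force: [0.2, 0.5, -1.4]
width: 0.275
grasp_force: 40.0
[ 0.59697665 -0.02543613  0.16022469] 1.619039709945361
190 233 280
225 232 281
[157]
```

```bash
python3 -m handwheel '[[0,0,-3,0,0,0],[0,0,-3,0,0,0],[0,0,-3,0,0,0],[0,0,0,0,0,0],[0,0,0,0,0,0]]'
python3 -m handwheel '[[-0.1,3,0,0,0,0],[-0.1,3,0,0,0,0],[-0.1,3,0,0,0,0],[-0.1,3,0,0,0,0],[0,0,0,0,0,0]]'
python3 - <<'E'
from h import *
im=env.capture("wrist");s=env.read_state();print(s["ee_pos"],np.degrees(np.arctan2(s["eef_rot"][1][1],s["eef_rot"][0][1])))
cv2.imwrite("pics/w10.png",im[:260])
E
```

```text
time_s: 26.02
ee_pos: [0.5973, -0.0263, 0.0717]
eef_rot: [[-0.027, 1.0, 0.001], [1.0, 0.027, -0.0], [-0.0, 0.001, -1.0]]
contact_force: [0.5, 0.2, -1.1]
width: 0.277
grasp_force: 40.0
time_s: 26.65
ee_pos: [0.5935, 0.0956, 0.072]
eef_rot: [[-0.03, 1.0, 0.002], [1.0, 0.03, 0.0], [0.0, 0.002, -1.0]]
contact_force: [0.6, 0.1, -1.3]
width: 0.28
grasp_force: 40.0
[0.59352129 0.09463972 0.07176362] 1.690416770417323
```

View pics/w10.png

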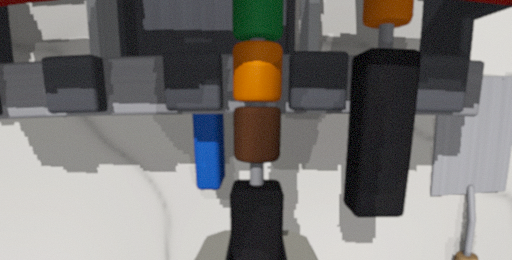

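Skewer B (column 257) is centred between the fences (222 and 291), and skewer A rests in its lane. I'll continue.

```bash
python3 -m handwheel '[[-0.05,1.6,0,0,0,0],[-0.05,1.6,0,0,0,0],[-0.05,1.6,0,0,0,0],[-0.05,1.7,0,0,0,0],[0,0,0,0,0,0]]'
python3 -m handwheel '[[0,0,-0.25,0,0,0],[0,0,0,0,0,0],[0,0,0,0,0,0],[0,0,0,0,0,0],[0,0,0,0,0,0]]' 4 40
python3 -m handwheel '[[0,0,1,0,0,0],[0,0,3,0,0,0],[0,0,4,0,0,0],[-1,-3,4,0,0,0],[-2.5,-3.5,3,0,0,-10]]'
python3 -m handwheel '[[-2.5,-4,3,0,0,-10],[-2.5,-4,3,0,0,-10],[-2.5,-4,3,0,0,-10],[-2.5,-4,3,0,0,-10],[-2.5,-4,1,0,0,-10]]' 5
python3 -m handwheel '[[-2,-4,0,0,0,-10],[-1,-4,0,0,0,-10],[0,-3,0,0,0,-10],[0,-3,0,0,0,0],[0,0,0,0,0,0]]'
python3 sk.py
```

```text
time_s: 27.32
ee_pos: [0.5909, 0.1604, 0.0701]
eef_rot: [[-0.03, 1.0, -0.0], [1.0, 0.03, -0.0], [-0.0, -0.0, -1.0]]
contact_force: [-0.5, 0.0, -2.5]
width: 0.277
grasp_force: 40.0
time_s: 27.95
ee_pos: [0.591, 0.1591, 0.0677]
eef_rot: [[-0.028, 1.0, 0.0], [1.0, 0.028, 0.0], [0.0, 0.0, -1.0]]
contact_force: [0.5, 0.1, 0.3]
width: 0.43
grasp_force: 0.0
time_s: 28.58
ee_pos: [0.556, 0.0937, 0.2201]
eef_rot: [[0.147, 0.989, 0.002], [0.989, -0.147, 0.0], [0.0, 0.002, -1.0]]
contact_force: [-0.4, -0.4, 0.1]
width: 0.429
grasp_force: 0.0
time_s: 29.2
ee_pos: [0.4299, -0.1069, 0.3505]
eef_rot: [[0.854, 0.52, 0.003], [0.52, -0.854, -0.001], [0.002, 0.003, -1.0]]
contact_force: [0.3, -1.0, 0.1]
width: 0.535
grasp_force: 0.0
time_s: 29.82
ee_pos: [0.4006, -0.2471, 0.3479]
eef_rot: [[1.0, 0.026, -0.0], [0.026, -1.0, 0.0], [-0.0, -0.0, -1.0]]
contact_force: [-0.1, -0.6, 0.1]
width: 0.536
grasp_force: 0.0
x 441.1 y -339.8 ang 3.9  (27 x 77)
x 464.6 y -425.0 ang -2.5  (33 x 81)
[ 0.4007 -0.2461  0.3481] tool y ang -88.43502934376959 29.875
```

```bash
python3 -m handwheel '[[1,-2,-4,0,0,0.5],[1,-2,-4,0,0,0.5],[1,-2,-4,0,0,0.5],[1,-2,-4,0,0,0],[0.1,-1.4,-4,0,0,0]]' 5 40
python3 -m handwheel '[[0,0,-4,0,0,0],[0,0,-4,0,0,0],[0,0,-3,0,0,0],[0,0,-1.3,0,0,0],[0,0,0,0,0,0]]'
cat > hc.py <<'E'
from h import *
im=env.capture("wrist");s=env.read_state();print(np.round(s["ee_pos"],4),np.degrees(np.arctan2(s["eef_rot"][1][1],s["eef_rot"][0][1])))
for r in (190,210,225):
    k=np.where(im[r].max(1)<40)[0];k=k[(k>210)&(k<302)];print(r,k.min(),k.max(),(k.min()+k.max())/2)
E
python3 hc.py
```

```text
time_s: 30.5
ee_pos: [0.4427, -0.3395, 0.1469]
eef_rot: [[0.998, 0.056, 0.001], [0.056, -0.998, -0.0], [0.001, 0.0, -1.0]]
contact_force: [0.8, -0.2, -0.2]
width: 0.537
grasp_force: 0.0
time_s: 31.12
ee_pos: [0.4422, -0.3394, 0.0249]
eef_rot: [[0.998, 0.055, -0.0], [0.055, -0.998, 0.0], [-0.0, -0.0, -1.0]]
contact_force: [0.2, -1.2, 0.3]
width: 0.533
grasp_force: 0.0
[ 0.4425 -0.3398  0.0257] -86.83473707608307
190 235 282 258.5
210 235 282 258.5
225 235 281 258.0
```

```bash
python3 -m handwheel '[[0,0,-1,0,0,0],[0,0,0,0,0,0],[0,0,0,0,0,0],[0,0,0,0,0,0],[0,0,0,0,0,0]]' - 40
python3 -m handwheel '[[0,0,0,0,0,0],[0,0,0,0,0,0],[0,0,0,0,0,0],[0,0,0,0,0,0],[0,0,0,0,0,0]]' 0 40
python3 -m handwheel '[[0,0,1,0,0,0],[0,0,3,0,0,0],[0,0,3.5,0,0,0],[0,0,3.5,0,0,0],[0,0,3.5,0,0,0]]'
python3 -m handwheel '[[1,3.4,0,0,0,9.9],[1,3.4,0,0,0,9.9],[1,3.4,0,0,0,9.9],[1,3.4,0,0,0,9.9],[1,3.4,0,0,0,9.9]]'
python3 -m handwheel '[[1,3.4,0,0,0,9.9],[1,3.6,0,0,0,9.9],[1.1,3.6,0,0,0,9.9],[1.2,3.6,0,0,0,9.9],[0,0,0,0,0,0]]'
python3 hc.py
```

```text
time_s: 31.8
ee_pos: [0.442, -0.3399, 0.0148]
eef_rot: [[0.999, 0.055, 0.0], [0.055, -0.999, -0.0], [0.0, 0.0, -1.0]]
contact_force: [-0.6, 1.0, 0.1]
width: 0.54
grasp_force: 0.0
time_s: 32.42
ee_pos: [0.442, -0.3399, 0.0147]
eef_rot: [[0.999, 0.055, 0.0], [0.055, -0.999, -0.0], [0.0, 0.0, -1.0]]
contact_force: [0.2, -0.6, -0.1]
width: 0.277
grasp_force: 40.0
time_s: 33.05
ee_pos: [0.4419, -0.3397, 0.1615]
eef_rot: [[0.998, 0.055, 0.0], [0.055, -0.998, -0.0], [0.0, 0.0, -1.0]]
contact_force: [1.4, -0.1, -1.5]
width: 0.28
grasp_force: 40.0
time_s: 33.67
ee_pos: [0.4921, -0.1687, 0.1604]
eef_rot: [[0.602, 0.798, 0.001], [0.798, -0.602, -0.0], [0.0, 0.001, -1.0]]
contact_force: [0.7, -0.4, -0.7]
width: 0.278
grasp_force: 40.0
time_s: 34.3
ee_pos: [0.5353, -0.0259, 0.1601]
eef_rot: [[-0.043, 0.999, 0.0], [0.999, 0.043, 0.0], [0.0, 0.0, -1.0]]
contact_force: [0.1, -0.9, -2.4]
width: 0.28
grasp_force: 40.0
[ 0.535  -0.0271  0.1601] 2.2831292919882933
190 232 280 256.0
210 231 281 256.0
225 231 281 256.0
```

```bash
python3 -m handwheel '[[0,0,-3,0,0,0],[0,0,-3,0,0,0],[0,0,-3,0,0,-0.3],[0,0,0,0,0,0],[0,0,0,0,0,0]]'
python3 -m handwheel '[[-0.1,3,0,0,0,0],[-0.1,3,0,0,0,0],[-0.1,3,0,0,0,0],[-0.1,3,0,0,0,0],[0,0,0,0,0,0]]'
python3 - <<'E'
from h import *
im=env.capture("wrist");s=env.read_state();print(s["ee_pos"],np.degrees(np.arctan2(s["eef_rot"][1][1],s["eef_rot"][0][1])))
cv2.imwrite("pics/w11.png",im[:260])
E
```

```text
time_s: 34.98
ee_pos: [0.5354, -0.0284, 0.0711]
eef_rot: [[-0.033, 0.999, 0.001], [0.999, 0.033, -0.0], [-0.0, 0.001, -1.0]]
contact_force: [0.1, -0.4, -1.3]
width: 0.279
grasp_force: 40.0
time_s: 35.6
ee_pos: [0.5316, 0.0935, 0.0714]
eef_rot: [[-0.035, 0.999, 0.002], [0.999, 0.035, 0.0], [0.0, 0.002, -1.0]]
contact_force: [0.6, -0.3, -1.8]
width: 0.275
grasp_force: 40.0
[0.5315205  0.09255684 0.07114649] 1.9979370531279093
```

View pics/w11.png

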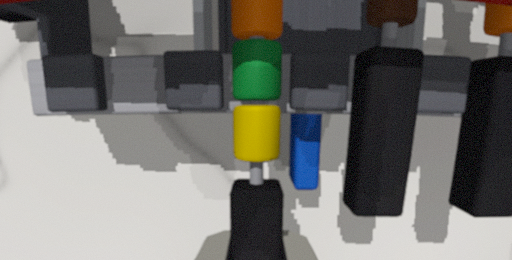

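Skewer C (column 257) is centred in lane 2, between the fences at 222 and 291. I'll insert it and fetch the last one.

```bash
python3 -m handwheel '[[-0.05,1.6,0,0,0,0],[-0.05,1.6,0,0,0,0],[-0.05,1.6,0,0,0,0],[-0.05,1.7,0,0,0,0],[0,0,0,0,0,0]]'
python3 -m handwheel '[[0,0,-0.25,0,0,0],[0,0,0,0,0,0],[0,0,0,0,0,0],[0,0,0,0,0,0],[0,0,0,0,0,0]]' 4 40
python3 -m handwheel '[[0,0,1,0,0,0],[0,0,3,0,0,0],[0,0,4,0,0,0],[-1,-3,4,0,0,0],[-2.5,-4,3,0,0,-10]]'
python3 -m handwheel '[[-2.5,-5,3,0,0,-10],[-2.5,-5,3,0,0,-10],[-2.5,-5,3,0,0,-10],[-1,-5,3,0,0,-10],[-1,-5,1,0,0,-10]]' 5
python3 -m handwheel '[[-1,-5,0,0,0,-10],[0,-5,0,0,0,-10],[0,-5,0,0,0,-10],[0,-5,0,0,0,0],[0,0,0,0,0,0]]'
python3 sk.py
```

```text
time_s: 36.28
ee_pos: [0.5289, 0.1583, 0.0696]
eef_rot: [[-0.035, 0.999, -0.0], [0.999, 0.035, -0.001], [-0.0, -0.0, -1.0]]
contact_force: [-0.6, -0.3, -0.7]
width: 0.276
grasp_force: 40.0
time_s: 36.9
ee_pos: [0.529, 0.1571, 0.0672]
eef_rot: [[-0.034, 0.999, 0.0], [0.999, 0.034, 0.0], [0.0, 0.0, -1.0]]
contact_force: [0.7, 0.0, -0.3]
width: 0.431
grasp_force: 0.0
time_s: 37.52
ee_pos: [0.4939, 0.0868, 0.2195]
eef_rot: [[0.142, 0.99, 0.001], [0.99, -0.142, 0.0], [0.0, 0.001, -1.0]]
contact_force: [1.4, -0.6, -0.0]
width: 0.432
grasp_force: 0.0
time_s: 38.15
ee_pos: [0.3993, -0.162, 0.3488]
eef_rot: [[0.852, 0.524, 0.004], [0.524, -0.852, -0.002], [0.002, 0.003, -1.0]]
contact_force: [1.5, 0.6, -0.3]
width: 0.536
grasp_force: 0.0
time_s: 38.78
ee_pos: [0.3895, -0.3629, 0.3454]
eef_rot: [[1.0, 0.031, -0.001], [0.031, -1.0, 0.001], [-0.001, -0.001, -1.0]]
contact_force: [-0.1, -0.1, -0.4]
width: 0.541
grasp_force: 0.0
x 464.4 y -427.1 ang -3.3  (26 x 78)
[ 0.3897 -0.3615  0.3458] tool y ang -88.16512531292028 38.825
```

```bash
python3 -m handwheel '[[1.5,-1.5,-4,0,0,-1.1],[1.5,-1.5,-4,0,0,-1.1],[1.5,-1.5,-4,0,0,-1.1],[1.5,-1.5,-4,0,0,-1.1],[1.5,-0.5,-4,0,0,-1.1]]' 5 40
python3 -m handwheel '[[0,0,-4,0,0,0],[0,0,-4,0,0,0],[0,0,-3,0,0,0],[0,0,-1,0,0,0],[0,0,0,0,0,0]]'
python3 hc.py
```

```text
time_s: 39.45
ee_pos: [0.4659, -0.4251, 0.1455]
eef_rot: [[0.998, -0.062, 0.001], [-0.062, -0.998, -0.001], [0.001, 0.001, -1.0]]
contact_force: [0.5, 0.3, -0.9]
width: 0.539
grasp_force: 0.0
time_s: 40.08
ee_pos: [0.4655, -0.4252, 0.0266]
eef_rot: [[0.998, -0.061, 0.0], [-0.061, -0.998, -0.0], [0.0, 0.0, -1.0]]
contact_force: [0.5, 0.6, 0.7]
width: 0.537
grasp_force: 0.0
[ 0.4657 -0.4256  0.0274] -93.53334353875368
190 238 286 262.0
210 239 285 262.0
225 239 285 262.0
```

```bash
python3 -m handwheel '[[0,-0.2,-1.2,0,0,0],[0,0,0,0,0,0],[0,0,0,0,0,0],[0,0,0,0,0,0],[0,0,0,0,0,0]]' - 40
python3 -m handwheel '[[0,0,0,0,0,0],[0,0,0,0,0,0],[0,0,0,0,0,0],[0,0,0,0,0,0],[0,0,0,0,0,0]]' 0 40
python3 -m handwheel '[[0,0,1,0,0,0],[0,0,3,0,0,0],[0,0,3.5,0,0,0],[0,0,3.5,0,0,0],[0,0,3.5,0,0,0]]'
python3 -m handwheel '[[0.1,4.4,0,0,0,9.6],[0.1,4.4,0,0,0,9.6],[0.1,4.4,0,0,0,9.6],[0.1,4.4,0,0,0,9.6],[0.1,4.4,0,0,0,9.6]]'
python3 -m handwheel '[[0.1,4.4,0,0,0,9.6],[0.1,4.4,0,0,0,9.6],[0.1,4.4,0,0,0,9.6],[0.1,4.4,0,0,0,9.6],[0,0,0,0,0,9.2]]'
python3 hc.py
```

```text
time_s: 40.75
ee_pos: [0.4652, -0.4277, 0.014]
eef_rot: [[0.998, -0.062, 0.0], [-0.062, -0.998, -0.0], [0.0, 0.0, -1.0]]
contact_force: [-0.4, 0.1, -0.4]
width: 0.54
grasp_force: 0.0
time_s: 41.38
ee_pos: [0.4651, -0.4276, 0.0138]
eef_rot: [[0.998, -0.062, 0.0], [-0.062, -0.998, -0.0], [0.0, 0.0, -1.0]]
contact_force: [-1.1, 0.1, -0.6]
width: 0.279
grasp_force: 40.0
time_s: 42.0
ee_pos: [0.465, -0.4274, 0.1606]
eef_rot: [[0.998, -0.062, 0.0], [-0.062, -0.998, -0.0], [0.0, 0.0, -1.0]]
contact_force: [0.2, -0.3, -1.3]
width: 0.273
grasp_force: 40.0
time_s: 42.62
ee_pos: [0.4699, -0.2062, 0.1595]
eef_rot: [[0.71, 0.704, 0.001], [0.704, -0.71, -0.0], [0.0, 0.001, -1.0]]
contact_force: [0.2, 0.5, -1.2]
width: 0.279
grasp_force: 40.0
time_s: 43.25
ee_pos: [0.474, -0.0292, 0.1596]
eef_rot: [[-0.044, 0.999, 0.001], [0.999, 0.044, 0.0], [0.0, 0.001, -1.0]]
contact_force: [-0.0, 0.1, -1.1]
width: 0.276
grasp_force: 40.0
[ 0.474  -0.0303  0.1595] 2.955563405177992
190 232 280 256.0
210 231 281 256.0
225 231 281 256.0
```

```bash
python3 -m handwheel '[[0,0,-3,0,0,-0.5],[0,0,-3,0,0,-0.5],[0,0,-2.9,0,0,0],[0,0,0,0,0,0],[0,0,0,0,0,0]]'
python3 -m handwheel '[[-0.1,3,0,0,0,0],[-0.1,3,0,0,0,0],[-0.1,3,0,0,0,0],[-0.1,3,0,0,0,0],[0,0,0,0,0,0]]'
python3 - <<'E'
from h import *
im=env.capture("wrist");s=env.read_state();print(s["ee_pos"],np.degrees(np.arctan2(s["eef_rot"][1][1],s["eef_rot"][0][1])))
cv2.imwrite("pics/w12.png",im[:260])
E
```

```text
time_s: 43.92
ee_pos: [0.4746, -0.0318, 0.0713]
eef_rot: [[-0.017, 1.0, 0.001], [1.0, 0.017, -0.0], [-0.0, 0.001, -1.0]]
contact_force: [0.4, 0.4, -1.2]
width: 0.272
grasp_force: 40.0
time_s: 44.55
ee_pos: [0.4707, 0.0898, 0.0715]
eef_rot: [[-0.02, 1.0, 0.002], [1.0, 0.02, 0.0], [0.0, 0.002, -1.0]]
contact_force: [-0.1, -0.3, -2.1]
width: 0.278
grasp_force: 40.0
[0.47065876 0.08887297 0.07127747] 1.0983862348124722
```

View pics/w12.png

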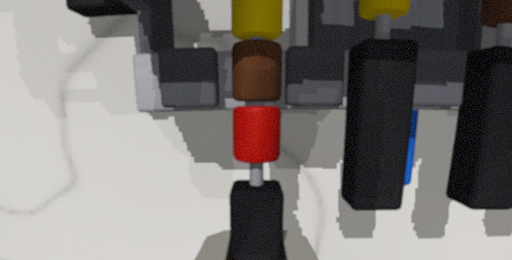

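Skewer D (column 256) is about 4 px right of its lane centre (252) and 0.8° off. I'll correct both and insert it.

```bash
python3 -m handwheel '[[0,0,0,0,0,0.8],[-0.05,0.7,0,0,0,0],[-0.05,1.6,0,0,0,0],[-0.05,1.6,0,0,0,0],[-0.05,1.6,0,0,0,0]]'
python3 -m handwheel '[[-0.05,1.3,0,0,0,0],[0,0,0,0,0,0],[0,0,0,0,0,0],[0,0,-0.25,0,0,0],[0,0,0,0,0,0]]'
python3 -m handwheel '[[0,0,0,0,0,0],[0,0,0,0,0,0],[0,0,0,0,0,0],[0,0,0,0,0,0],[0,0,0,0,0,0]]' 4 40
python3 -m handwheel '[[0,0,1,0,0,0],[0,0,3,0,0,0],[0,0,4,0,0,0],[-1,-3,4,0,0,0],[-2,-4,3,0,0,0]]'
python3 -m handwheel '[[-2,-4,2,0,0,0],[-2,-4,2,0,0,0],[-2,-4,2,0,0,0],[-2,-4,2,0,0,0],[0,-4,0,0,0,0]]' 0
python3 - <<'E'
from h import *
tp=env.capture("top");sd=env.capture("side")
cv2.imwrite("pics/w13.png",np.hstack([cv2.resize(tp[135:235,160:250],(396,440),interpolation=2),cv2.resize(sd[130:230,170:260],(396,440),interpolation=2)]))
for n in("top","side"):
    print(n,[(np.round(p,1),round(s,2)) for p,s in at(n,"skewer0_tip")],[(np.round(p,1),round(s,2)) for p,s in at(n,"skewer0")])
g=np.load("g2.npy");gg=[g[0],.289,g[2]]
Y=(-.093,-.031,.031,.093)
for n in("top","side"): print(n,np.round(proj(n,gw(gg,[[.045,y,.079] for y in Y])),1).tolist(),np.round(proj(n,gw(gg,[[-.125,y,.078] for y in Y])),1).tolist())
E
```

```text
time_s: 45.22
ee_pos: [0.468, 0.1448, 0.0698]
eef_rot: [[-0.032, 0.999, -0.0], [0.999, 0.032, 0.0], [0.0, -0.0, -1.0]]
contact_force: [-0.4, -0.4, -1.6]
width: 0.278
grasp_force: 40.0
time_s: 45.85
ee_pos: [0.4675, 0.1565, 0.067]
eef_rot: [[-0.032, 0.999, -0.0], [0.999, 0.032, 0.0], [0.0, -0.0, -1.0]]
contact_force: [-0.0, -0.4, -1.5]
width: 0.279
grasp_force: 40.0
time_s: 46.48
ee_pos: [0.4676, 0.1564, 0.0673]
eef_rot: [[-0.032, 0.999, 0.0], [0.999, 0.032, 0.0], [0.0, 0.0, -1.0]]
contact_force: [-0.4, 0.6, 0.1]
width: 0.432
grasp_force: 0.0
time_s: 47.1
ee_pos: [0.4374, 0.086, 0.2197]
eef_rot: [[-0.034, 0.999, 0.001], [0.999, 0.034, 0.0], [0.0, 0.001, -1.0]]
contact_force: [0.3, -0.6, 0.1]
width: 0.432
grasp_force: 0.0
time_s: 47.72
ee_pos: [0.3567, -0.1148, 0.3002]
eef_rot: [[-0.032, 0.999, 0.004], [0.999, 0.032, -0.002], [-0.002, 0.004, -1.0]]
contact_force: [1.1, 0.8, -0.3]
width: 0.003
grasp_force: 0.0
top [] [(array([229., 149.]), 0.8), (array([229.6, 167.7]), 0.63), (array([231.8, 187.4]), 0.56), (array([226.3, 201.2]), 0.47)]
side [(array([229.9, 200.5]), 0.7), (array([226.5, 196. ]), 0.48)] [(array([238.2, 192.2]), 0.7), (array([266. , 182.5]), 0.61), (array([221.1, 200.7]), 0.61), (array([254.2, 189.7]), 0.51)]
top [[181.2, 151.3], [180.9, 168.6], [180.5, 186.2], [180.2, 204.1]] [[230.2, 150.4], [230.3, 167.6], [230.5, 185.2], [230.6, 203.1]]
side [[235.3, 164.1], [221.5, 169.4], [207.1, 174.9], [192.1, 180.6]] [[267.9, 180.9], [253.9, 186.9], [239.2, 193.2], [223.9, 199.8]]
```

View pics/w13.png

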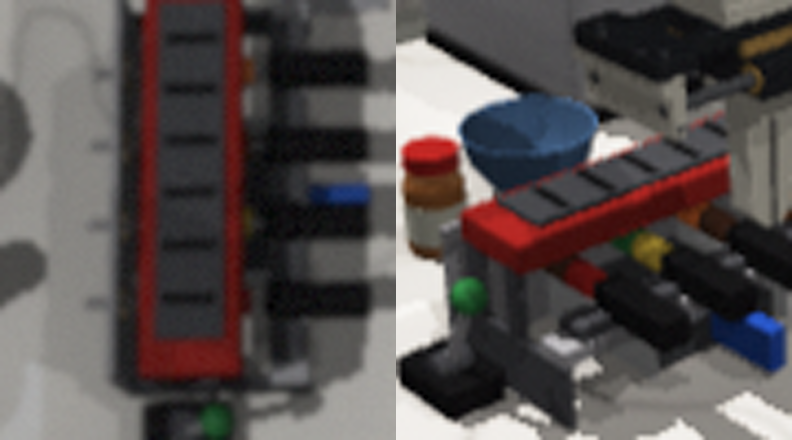

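All four tips show behind the plate in the top crop (left edge at about column 181, rows 152, 168, 186 and 204), and the handles lie on the ledge. The switch ball leans towards the front at full-picture pixel (209,231). Next I'll check the tray handle against the model and go to the switch.

```bash
python3 - <<'E'
from h import *
g=np.load("g2.npy");gg=[g[0],.289,g[2]]
for y in(0,):print("handle end top",proj("top",gw(gg,[[-.168,0,.044],[-.12,0,.06]])),"side",proj("side",gw(gg,[[-.168,0,.044]])))
tp=env.capture("top")
h=cv2.cvtColor(tp,cv2.COLOR_BGR2HSV)
m=cv2.inRange(h,(105,120,40),(130,255,255));m[:, :220]=0;m[:, 260:]=0;m[:160]=0;m[200:]=0
q=cv2.findNonZero(m).reshape(-1,2);print("blue",q.min(0),q.max(0))
m=cv2.inRange(h,(50,120,30),(80,255,255));m[:215]=0;m[245:]=0;m[:, :190]=0;m[:, 235:]=0
q=cv2.findNonZero(m).reshape(-1,2);print("green",q.mean(0),onz("top",q.mean(0),.094))
E
python3 -m handwheel '[[0.3,5.6,-2,0,0,0],[0.3,5.6,-2,0,0,0],[0.3,5.6,-2,0,0,0],[0.2,5.6,-2,0,0,0],[0,5.6,-2,0,0,0]]' 0
```

```text
handle end top [[243.29005498 178.50027556]
 [229.31155695 177.67280406]] side [[255.64055339 204.19406208]]
blue [230 177] [243 181]
green [208.65 230.3 ] [[0.37265747 0.22948208 0.094     ]]
time_s: 48.7
ee_pos: [0.3677, 0.1692, 0.1969]
eef_rot: [[-0.034, 0.999, 0.001], [0.999, 0.034, 0.0], [0.0, 0.001, -1.0]]
contact_force: [1.6, 0.3, 0.6]
width: 0.002
grasp_force: 0.0
```

```bash
python3 -m handwheel '[[0,0,-4,0,0,0],[0,0,-4,0,0,0],[0,0,-3.5,0,0,0],[0,0,0,0,0,0],[0,0,0,0,0,0]]'
python3 -m handwheel '[[0,2,0,0,0,0],[0,2,0,0,0,0],[0,2,0,0,0,0],[0,2,0,0,0,0],[0,2,0,0,0,0]]'
python3 -m handwheel '[[0,1,0,0,0,0],[0,1,0,0,0,0],[0,0,0,0,0,0],[0,0,0,0,0,0],[0,0,0,0,0,0]]'
```

```text
time_s: 49.32
ee_pos: [0.3689, 0.167, 0.0839]
eef_rot: [[-0.033, 0.999, 0.001], [0.999, 0.033, 0.001], [0.0, 0.001, -1.0]]
contact_force: [0.1, 0.1, 0.8]
width: 0.008
grasp_force: 0.0
time_s: 49.95
ee_pos: [0.3692, 0.2676, 0.0844]
eef_rot: [[-0.032, 0.999, 0.002], [0.999, 0.032, 0.001], [0.001, 0.002, -1.0]]
contact_force: [0.4, -2.0, -0.2]
width: 0.002
grasp_force: 0.6
time_s: 50.58
ee_pos: [0.3692, 0.2799, 0.0834]
eef_rot: [[-0.03, 1.0, -0.0], [0.999, 0.03, -0.015], [-0.015, -0.0, -1.0]]
contact_force: [-4.4, -68.7, 27.4]
width: 0.002
grasp_force: 34.2
```

```bash
python3 -m handwheel '[[0,-2,0,0,0,0],[0,-3,0,0,0,0],[0,-4,0,0,0,0],[0,-4,4,0,0,0],[0,-4,6,0,0,0]]'
python3 -m handwheel '[[-1,-6,4,0,0,0],[-1,-6,4,0,0,0],[-1,-4,0,0,0,0],[0,0,0,0,0,0],[0,0,0,0,0,0]]'
python3 - <<'E'
from h import *
tp=env.capture("top");sd=env.capture("side")
cv2.imwrite("pics/w14.png",np.hstack([cv2.resize(tp[135:235,160:250],(396,440),interpolation=2),cv2.resize(sd[130:230,170:260],(396,440),interpolation=2)]))
h=cv2.cvtColor(tp,cv2.COLOR_BGR2HSV)
m=cv2.inRange(h,(50,120,30),(80,255,255));m[:215]=0;m[245:]=0;m[:, :170]=0;m[:, 235:]=0
q=cv2.findNonZero(m).reshape(-1,2);print("green",q.mean(0),onz("top",q.mean(0),.094))
g=np.load("g2.npy");print("on/off",gw([g[0],.289,g[2]],[[.018,.186,.092],[-.058,.186,.092]]))
E
```

```text
time_s: 51.2
ee_pos: [0.3679, 0.1203, 0.1757]
eef_rot: [[-0.032, 0.999, -0.0], [0.999, 0.032, 0.0], [0.0, -0.0, -1.0]]
contact_force: [0.6, 0.2, 0.2]
width: 0.006
grasp_force: 0.0
time_s: 51.82
ee_pos: [0.3415, -0.0211, 0.2434]
eef_rot: [[-0.031, 1.0, 0.001], [1.0, 0.031, 0.0], [0.0, 0.001, -1.0]]
contact_force: [0.7, 0.9, 0.1]
width: 0.006
grasp_force: 0.0
green [187.15 230.8 ] [[0.37014774 0.30003415 0.094     ]]
on/off [[0.36952837 0.30077728 0.092     ]
 [0.37206688 0.22481969 0.092     ]]
```

View pics/w14.png

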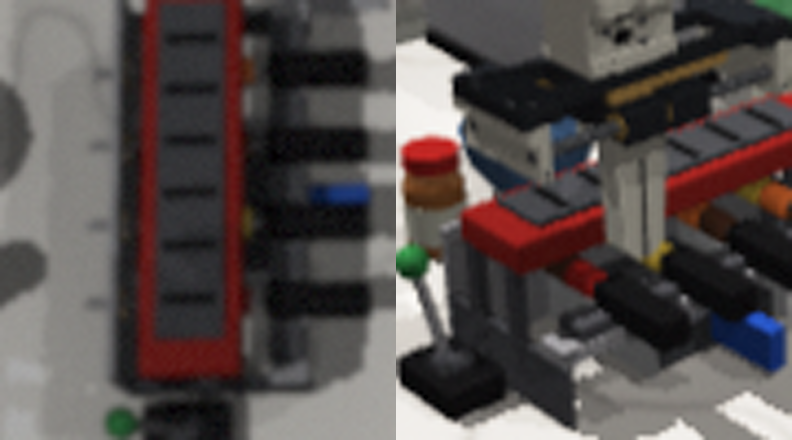

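The ball is now at the on end: measured y 0.300 m against 0.301 m predicted, and it pressed against its stop. All tips still protrude, the tray handle is in place, and the arm is clear.

```bash
python3 - <<'E'
from station import env
print(env.job_done())
E
```

```text
the job is handed in; nothing more can be done
None
```

I handed the job in at about 52 s. The tray is home, all four skewers are through their own eyelets with handles on the ledge, and the switch is fully on. The last pictures confirm this, though the hand-in gave no verdict, and the switch push briefly reached about 74 N against its stop, under the 120 N wrist limit.

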